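# Set the reagent troughs to their lines and hang their tags

### The job

Slide each reagent trough on the white board (two or three are out) forward along its lane, without lifting it off the board, until its far edge meets the black scribed line of that lane, square to it and within the lane's grey lines. When all of them stand right, hang the tag of each trough's colour from the stand by its eye on the peg behind that trough, and finish with every trough still on its line; a tag whose trough is not out need not be moved. Do not disturb the other things on the bench.

Things in the scene. Friction and masses are not known exactly. Their poses are not given: they have to be found in the camera images.
- board: white loading board, 360 (x) x 500 (y) x 8 mm, lying flat; origin under its centre, x points to its far side (away from the robot), y to its left. An aluminium rail on two posts runs along its far side, its front face 158 mm beyond the origin in x, its middle 150 mm above the table, 22 mm high. Three lanes, each 120 mm wide, run along x at y = +140, 0 and -140 mm, bounded by pale grey lines. The board is fixed
- line1: thin black scribed line across the lane at y = 140 mm of the board, 2 mm wide, 112 mm long along its y; origin at its centre, on the board's top face, axes parallel to the board's. How far along the lane it lies differs from lane to lane
- peg1 (a point): middle of the steel peg behind line1 (same lane): a round bar 8 mm thick that sticks out from the rail towards the robot (the board's -x), 46 mm long, rising 6 mm from root to tip; this point lies on its axis, 23 mm from the rail's face
- line2: thin black scribed line across the lane at y = 0 mm of the board, 2 mm wide, 112 mm long along its y; origin at its centre, on the board's top face, axes parallel to the board's. How far along the lane it lies differs from lane to lane
- peg2 (a point): middle of the steel peg behind line2 (same lane): a round bar 8 mm thick that sticks out from the rail towards the robot (the board's -x), 46 mm long, rising 6 mm from root to tip; this point lies on its axis, 23 mm from the rail's face
- line3: thin black scribed line across the lane at y = -140 mm of the board, 2 mm wide, 112 mm long along its y; origin at its centre, on the board's top face, axes parallel to the board's. How far along the lane it lies differs from lane to lane
- peg3 (a point): middle of the steel peg behind line3 (same lane): a round bar 8 mm thick that sticks out from the rail towards the robot (the board's -x), 46 mm long, rising 6 mm from root to tip; this point lies on its axis, 23 mm from the rail's face
- blue_trough: blue open reagent trough, 96 (x) x 76 (y) x 32 mm, walls and floor 4 mm thick, about 0.18 kg, standing in one of the lanes, slides freely with friction; origin under its centre, x points to its far edge (away from the robot). May be absent
- blue_trough_edge (a point): middle of the blue trough's far edge, at its foot (48, 0, 0 mm from its origin)
- blue_tag: blue flat plastic tag, 10 mm thick (x), 36 mm wide (y), 95 mm tall (z), 0.04 kg, standing upright in a slot of the stand; origin at the middle of its foot. Its eye is a rectangular window right through it along x, 18 mm wide and 22 mm high, from 50 to 72 mm above the foot; the solid top from 72 to 95 mm is there to be gripped across the 36 mm width. Both faces are alike
- yellow_trough: yellow open reagent trough, 96 (x) x 76 (y) x 32 mm, walls and floor 4 mm thick, about 0.18 kg, standing in one of the lanes, slides freely with friction; origin under its centre, x points to its far edge (away from the robot). May be absent
- yellow_trough_edge (a point): middle of the yellow trough's far edge, at its foot (48, 0, 0 mm from its origin)
- yellow_tag: yellow flat plastic tag, 10 mm thick (x), 36 mm wide (y), 95 mm tall (z), 0.04 kg, standing upright in a slot of the stand; origin at the middle of its foot. Its eye is a rectangular window right through it along x, 18 mm wide and 22 mm high, from 50 to 72 mm above the foot; the solid top from 72 to 95 mm is there to be gripped across the 36 mm width. Both faces are alike
- green_trough: green open reagent trough, 96 (x) x 76 (y) x 32 mm, walls and floor 4 mm thick, about 0.18 kg, standing in one of the lanes, slides freely with friction; origin under its centre, x points to its far edge (away from the robot). May be absent
- green_trough_edge (a point): middle of the green trough's far edge, at its foot (48, 0, 0 mm from its origin)
- green_tag: green flat plastic tag, 10 mm thick (x), 36 mm wide (y), 95 mm tall (z), 0.04 kg, standing upright in a slot of the stand; origin at the middle of its foot. Its eye is a rectangular window right through it along x, 18 mm wide and 22 mm high, from 50 to 72 mm above the foot; the solid top from 72 to 95 mm is there to be gripped across the 36 mm width. Both faces are alike
- stand: black fixed tag stand, 136 (x) x 56 (y) x 32 mm, on the table to the left or right of the board; origin under its centre. Three slots 42 mm apart along its x, 26 mm deep, floor 6 mm above the table, with 2 mm of play round a tag; each tag's width lies along the stand's y
- buffer_bottle: white bottle 60 mm across, 150 mm tall; a bystander, origin under its middle
- sample_jar: amber jar 48 mm across, 60 mm tall; a bystander, origin under its middle
- beaker: glass beaker 64 mm across, 85 mm tall; a bystander, origin under its middle
- timer: white bench timer 60 x 65 x 18 mm; a bystander, origin under its middle
Not all that is in view belongs to the job. There is more than one size of the yellow_tag; the one meant has the size given above. Of the things shaped like the yellow_trough, the yellow one is meant.

How it is judged:
By the outcome, as a careful person would: the job done as asked, in the order asked, and still so for the second after the job is handed in, with the robot touching nothing.
Of blue_trough, yellow_trough, green_trough only 2 to 3 are there at a start; the rules pass over those that are not, and their reading is None.
At some moment in a run one of blue_trough, yellow_trough, green_trough may be knocked a few centimetres aside while the robot is not near it.
It also fails if it takes over 210 s, if anything falls off the work surface, if the arm or the gripper's body presses on something with over 40 N, if the wrist force passes 120 N, or if a joint passes its speed limit or range.

### The arm

A 6-joint arm with a two-finger parallel gripper is mounted at the origin on the work surface. World frame = base frame: x ahead of the robot, y to its left, z up, the work surface at z = 0. Lengths are in m, angles in rad, forces in N, time in s.
With the tool pointing down it reaches from about 0.4 to 0.825 m from the base axis. Payload 7 kg.
Tool frame: the origin (TCP) lies midway between the tips of the shut fingers; the grasp point (between the pads) lies 19 mm behind it; z points along the fingers, y is the line along which they close (so a half turn about z gives the same grasp; the last joint's range is limited). The gripper opens to 88 mm and grips with 3 to 60 N. Pads are 19 mm wide; open, the fingers measure 130 mm over their backs; the gripper's body (78 mm by 193 mm) begins 47 mm behind the grasp point.
Start: joints at [1.59, 0.359, 0.012, 0, -1.224, -0.288], TCP at [0.179, 0.651, 0.227] pointing down, gripper open.
Joint ranges: [-3.07, 3.07], [-1.43, 2.12], [-1.02, 1.25], [-3.03, 1.67], [-3.05, -0], [-3.03, 3.03]. Speed limits (rad/s): [2.39, 2.39, 3.01, 3.14, 3.14, 3.14].

### API

Orientations are given as [roll, pitch, yaw] about the fixed x, y, z axes, in that order (R = Rz(yaw) Ry(pitch) Rx(roll)).
In Python, from station import telemetry, eyes, ticket, recognise, trace gives the robot as it stands. The module is installed in compiled form; this text tells all that it offers.
- The arm moves only by the tool servo_tool, never from a script. Its argument "series" is a list that holds one entry, the list of rows, each a list of 4 numbers: the shift along the tool's x, y, z in mm, then the turn about the tool's z in rad. In form: [[[x, y, z, roll], ...]]. A call has exactly 10 rows; each row shifts and turns the commanded pose from where the row before left it, along the tool's axes as they then stand; what a row does not reach is not made up. A row lasts 1/12 s, in which the tool goes at most 41.7 mm and 7.16 degrees, less where a joint would pass 70% of its speed; a pose out of reach is approached as far as the arm can. A call is refused whole if a number of a shift passes 41.7 or a number of a turn 0.125, either way. A call with a gripper value outside its range is refused whole. "claw" is the gripper's target within -1 to 1 (shut at 1, half-way at 0, fully open at -1), set as the call begins (left out, the last holds). The fingers move at their own pace and stop on an object; "grip_force" is the grip in N (left out, the last holds). Time passes only in rows, so rows that do not move let the fingers close, or fill a call up. It gives the time, the measured TCP pose, the force, the opening and the grip force at its end, in the units of the state.
- telemetry.get_state(): the state, without advancing time (a new reading comes with each control period).
- eyes.grab_frame(name): name is "side" or "top" or "wrist"; returns the picture (480x640x3 uint8, red, green, blue); there is no depth.
- eyes.calibration(name): a dict with "mtx" (3x3 intrinsics, pixels), "k1" (the pictures are not rectified: a ray, as slopes to the right and down, at radius r is drawn at 1 + k1 r^2 times it, then the intrinsics apply), "rvec" (rotation vector, rad) and "tvec" (3), from world to camera coordinates, as OpenCV has them. Camera axes: x right, y down, z forward; pixel columns grow to the right and rows downward; lengths in m; the calibration is good to about 2 mm. A picture is of the moment at which its call begins: read the wrist's pose just before it. calibration takes no time and is no camera call; for the wrist camera it gives the pose at the moment of the call.
- ticket.job_done(): hands the job in; it is judged then, once.
Trained networks look in the newest picture that a camera, given by its name, has taken for a name from the list of things; names that differ only in an ending like _2 or _b are one class to them, and where a whole thing is asked for, a point or a joint stands for the part that bears it (a point fixed in the world has none). Each returns a list of dicts, best first, with "conf" (0 to 1); they miss things now and then, are a little off and sometimes report something else, mostly with a low value. They report only what shows in the picture. A call takes as long as a camera call. They do not tell look-alikes from the thing itself.
- recognise(camera, name): "position" ([x, y, z] in m, in world coordinates, good to about 4 mm: the middle of the surface that is visible of it).
- trace(camera, name): "mask" (480x640 bool, what is visible of it).
The state is a dict: "t": time; "q": joint angles; "qd": joint speeds; "joint_efforts": joint torques, N m; "eef_pos": TCP position; "ee_rot": TCP orientation; "force": force on the tool from outside, world axes, zero at the start; "moment": the same for the moment, N m; "width": finger opening in m; "gripper_force": force on a finger pad.
Only numpy, scipy, OpenCV 4.12 (cv2) and the standard library are available. Lean on these libraries where they do the work, as an engineer would, in place of code of your own. Each camera call takes 0.05 s, during which the arm holds its last target. There are 200 camera calls.

## Working session

There is one attempt and no reset: what is moved stays moved. The work goes in short steps, Python scripts to look and compute and a tool call to move; the robot and the scene stay as the last step left them, time stands still between calls to the robot, and variables do not carry over. Pictures are saved under pics/ and viewed, at most 14 in all, crops included, and the job is handed in when it is done.

Besides the shell and the picture viewer there is one more tool, called after "Call:" as name([rows], argument=value, ...), one row to a line, values as JSON. servo_tool: Moves the arm, as the interface text tells. Its arguments: {"type":"object","properties":{"series":{"type":"array"},"claw":{"type":"number"},"grip_force":{"type":"number"}},"required":["series"]}

```bash
mkdir -p pics
cat > h.py <<'E'
import numpy as np, cv2
from station import telemetry, eyes, ticket, recognise, trace
def snap(cam,fn=None):
    im=eyes.grab_frame(cam)
    if fn: cv2.imwrite('pics/'+fn,im[:,:,::-1])
    return im
def cal(cam):
    c=eyes.calibration(cam); R=cv2.Rodrigues(np.array(c['rvec'],float))[0]
    return np.array(c['mtx'],float),float(c['k1']),R,np.array(c['tvec'],float).ravel()
def px2w(cam,uv,z,C=None):
    K,k,R,t=C or cal(cam); uv=np.atleast_2d(np.array(uv,float))
    d=np.c_[(uv[:,0]-K[0,2])/K[0,0],(uv[:,1]-K[1,2])/K[1,1]]
    s=d.copy()
    for _ in range(20): s=d/(1+k*(s**2).sum(1,keepdims=True))
    r=np.c_[s,np.ones(len(s))]@R; o=-R.T@t
    return o+r*((z-o[2])/r[:,2:3])
def w2px(cam,P,C=None):
    K,k,R,t=C or cal(cam); P=np.atleast_2d(P)@R.T+t; s=P[:,:2]/P[:,2:3]
    s=s*(1+k*(s**2).sum(1,keepdims=True)); return s*[K[0,0],K[1,1]]+[K[0,2],K[1,2]]
def st():
    s=telemetry.get_state(); print({a:np.round(s[a],4).tolist() for a in ('t','q','eef_pos','ee_rot','force','width')}); return s
E
python3 - <<'E'
from h import *
np.set_printoptions(precision=4,suppress=True)
st()
for c in ('top','side'):
    snap(c,c+'0.png'); K,k,R,t=cal(c); print(c,K[0,0],k,-R.T@t,R[2])
    for n in ['board','line1','line2','line3','blue_trough','yellow_trough','green_trough','blue_tag','yellow_tag','green_tag','stand']+(['peg1','peg2','peg3'] if c=='side' else []):
        print(n,[(np.round(d['position'],3).tolist(),round(d['conf'],2)) for d in recognise(c,n)[:3]])
E
```

```text
{'t': 0.0, 'q': [1.5901, 0.3594, 0.011, -0.0004, -1.2241, -0.2881], 'eef_pos': [0.1791, 0.6503, 0.2256], 'ee_rot': [3.1399, -0.0001, -0.2689], 'force': [0.3128, -0.4106, 0.3834], 'width': 0.0877}
top 456.2489821612885 0.030983446907683496 [ 0.3104 -0.0118  1.1998] [ 0.1073 -0.0293 -0.9938]
board [([0.577, -0.006, 0.008], 0.97)]
line1 [([0.58, -0.002, 0.007], 0.32)]
line2 [([0.58, -0.002, 0.007], 0.32)]
line3 [([0.58, -0.002, 0.007], 0.32)]
blue_trough [([0.48, 0.135, 0.012], 0.75)]
yellow_trough [([0.171, -0.333, 0.001], 0.97), ([0.482, -0.002, 0.012], 0.85)]
green_trough [([0.49, -0.352, 0.09], 0.75), ([0.505, -0.147, 0.01], 0.57)]
blue_tag [([0.495, -0.347, 0.087], 0.51)]
yellow_tag [([0.573, -0.452, 0.082], 0.91), ([0.534, -0.343, 0.086], 0.73)]
green_tag []
stand [([0.49, -0.352, 0.03], 0.72), ([0.48, -0.002, 0.012], 0.34)]
side 611.8416633057649 0.05368676777360997 [ 0.1011 -1.0696  1.0331] [ 0.2434  0.7277 -0.6412]
board [([0.589, -0.064, 0.007], 0.93)]
line1 []
line2 []
line3 []
blue_trough [([0.479, 0.142, 0.024], 0.66)]
yellow_trough [([0.171, -0.325, 0.006], 0.86), ([0.481, 0.006, 0.023], 0.79)]
green_trough [([0.508, -0.139, 0.027], 0.76)]
blue_tag [([0.531, -0.357, 0.072], 0.64)]
yellow_tag [([0.567, -0.474, 0.083], 0.93), ([0.532, -0.356, 0.07], 0.55), ([0.63, 0.365, 0.076], 0.46)]
green_tag [([0.454, -0.375, 0.071], 0.89)]
stand [([0.481, -0.381, 0.034], 0.85)]
peg1 [([0.584, -0.065, 0.011], 0.84)]
peg2 [([0.584, -0.065, 0.011], 0.84)]
peg3 [([0.584, -0.065, 0.011], 0.84)]
```

View pics/top0.png

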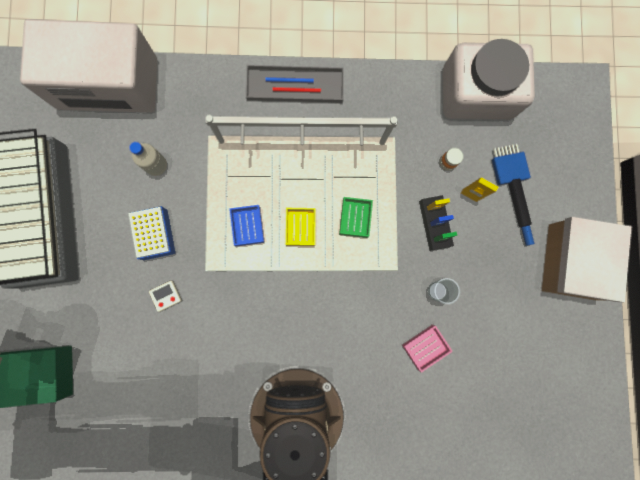

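View pics/side0.png

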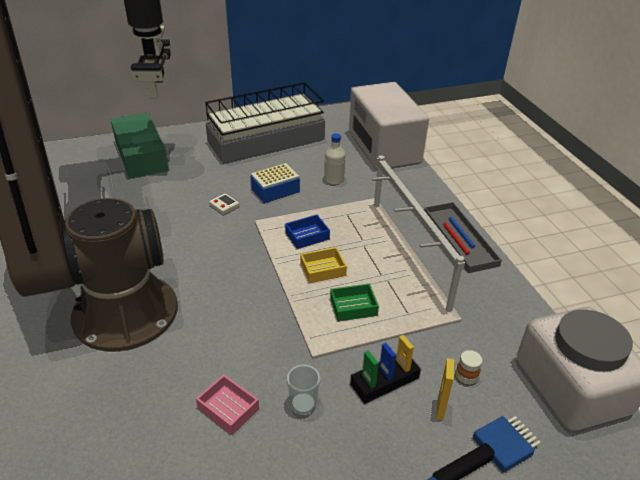

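The top view shows blue (247,226), yellow (301,228) and green (356,218) troughs, with lines at (248,177), (302,180) and (355,178). The stand at (437,222) holds the yellow, blue and green tags from far to near. The tall yellow tag at (480,190) is the decoy. Next I'll get precise positions from the top image.

```bash
cat >> h.py <<'E'
HS={'blue':(110,130),'yellow':(22,32),'green':(55,75)}
def cmask(im,c,smin=110):
    h=cv2.cvtColor(im,cv2.COLOR_RGB2HSV); lo,hi=HS[c]
    return cv2.inRange(h,(lo,smin,40),(hi,255,255))
def trough(im,cam,c,z=0.040,C=None,near=(0.35,0.75,-0.22,0.22)):
    m=cmask(im,c); n,l,s,_=cv2.connectedComponentsWithStats(m); best=None
    for i in range(1,n):
        if s[i,4]<200: continue
        p=np.argwhere(l==i)[:,::-1]; w=px2w(cam,p,z,C)
        r=cv2.minAreaRect((w[:,:2]*1000).astype(np.float32))
        if near[0]<r[0][0]/1000<near[1] and near[2]<r[0][1]/1000<near[3] and (best is None or s[i,4]>best[0]): best=(s[i,4],r)
    return best
E
python3 - <<'E'
from h import *
np.set_printoptions(precision=4,suppress=True)
im=snap('top'); C=cal('top')
for c in HS: print(c,trough(im,'top',c,C=C))
g=cv2.cvtColor(im,cv2.COLOR_RGB2GRAY)
sub=(g[160:200,215:395]<90).astype(np.uint8)
n,l,s,_=cv2.connectedComponentsWithStats(sub)
for i in range(1,n):
    if s[i,2]>25:
        p=np.argwhere(l==i)[:,::-1]+[215,160]; w=px2w('top',p,.008,C)
        print('line',s[i],w.mean(0),np.polyfit(w[:,1],w[:,0],1),w[:,1].min(),w[:,1].max())
# board outline
h=cv2.cvtColor(im,cv2.COLOR_RGB2HSV); b=((g>170)&(np.arange(480)[:,None]>100)).astype(np.uint8)
b=cv2.morphologyEx(b,cv2.MORPH_CLOSE,np.ones((5,5))); n,l,s,_=cv2.connectedComponentsWithStats(b); i=l[260,230]
p=np.argwhere(l==i)[:,::-1]; w=px2w('top',p,.008,C); print('board',s[i],cv2.minAreaRect((w[:,:2]*1000).astype(np.float32)))
cr=im[110:290,190:500]; cv2.imwrite('pics/c1.png',cv2.resize(cr,None,fx=2.5,fy=2.5,interpolation=cv2.INTER_CUBIC)[:,:,::-1])
E
```

```text
blue (np.int32(1040), ((478.2486877441406, 135.89077758789062), (97.1484146118164, 75.34173583984375), 8.564240455627441))
yellow (np.int32(1076), ((477.0629577636719, -1.8595962524414062), (75.60928344726562, 98.4594497680664), 89.5265121459961))
green (np.int32(901), ((504.4251708984375, -144.2548828125), (74.0112075805664, 96.36769104003906), 84.47381591796875))
board [  205   135   193   136 20840] ((546.4566650390625, -4.4456787109375), (360.0214538574219, 503.3287353515625), 0.7865809202194214)
```

View pics/c1.png

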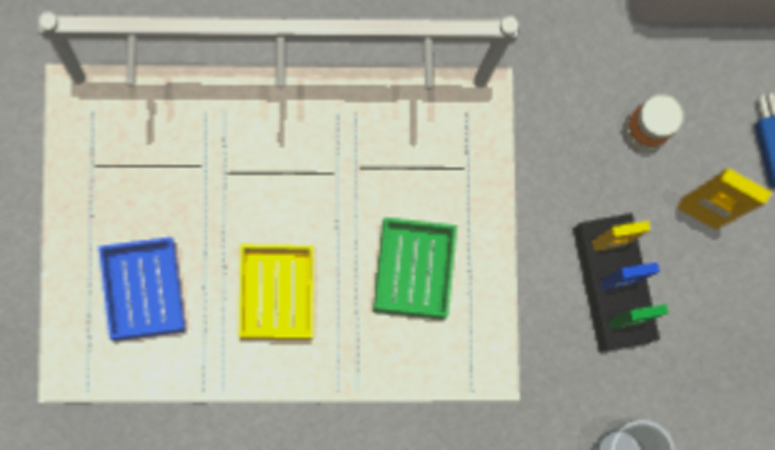

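```bash
cat >> h.py <<'E'
def go(x,y,z,yaw,frm=None):
    "turn first, then shift (mm) in the turned tool axes"
    s=telemetry.get_state(); p=np.array(frm[:3] if frm is not None else s['eef_pos']); y0=frm[3] if frm is not None else s['ee_rot'][2]
    d=np.array([x,y,z])-p; c,n=np.cos(yaw),np.sin(yaw)
    print('turn %.4f  shift'%(-(yaw-y0)),np.round(np.array([c*d[0]+n*d[1],n*d[0]-c*d[1],-d[2]])*1000,1))
def darklines(im,cam,boxes,z=.008,C=None):
    g=cv2.cvtColor(im,cv2.COLOR_RGB2GRAY).astype(float)
    for (u0,u1,v0,v1) in boxes:
        s=g[v0:v1,u0:u1]; w=np.clip(np.median(s,0)-s-25,0,None); ok=w.sum(0)>15
        v=(w*np.arange(v0,v1)[:,None]).sum(0)[ok]/w.sum(0)[ok]; u=np.arange(u0,u1)[ok]
        W=px2w(cam,np.c_[u,v],z,C); f=np.polyfit(W[:,1],W[:,0],1); m=W.mean(0)
        print('line',len(u),'mid',np.round([np.polyval(f,(W[:,1].min()+W[:,1].max())/2),(W[:,1].min()+W[:,1].max())/2],4),'yaw(deg)',round(-np.degrees(np.arctan(f[0])),2))
E
python3 - <<'E'
from h import *
im=snap('top')
darklines(im,'top',[(222,276,170,184),(275,330,173,187),(328,380,170,184)])
K,k,R,t=cal('wrist'); s=st(); print('wristcam',K[0,0],-R.T@t-s['eef_pos'],R[2])
go(.478,.136,.18,.149)
E
```

```text
line 43 mid [0.6139 0.1364] yaw(deg) 1.26
line 43 mid [ 0.6092 -0.0042] yaw(deg) 0.99
line 43 mid [ 0.6179 -0.1458] yaw(deg) 2.02
{'t': 1.45, 'q': [1.5901, 0.3586, 0.0119, 0.0, -1.2241, -0.2881], 'eef_pos': [0.1793, 0.6507, 0.2266], 'ee_rot': [-3.1416, 0.0, -0.2688], 'force': [-0.5302, 0.3942, -1.0226], 'width': 0.0872}
wristcam 364.5134340315099 [ 0.06309894 -0.01747295  0.15874045] [-0.24035558  0.06573607 -0.96845648]
turn -0.4178  shift [219.  553.4  46.6]
```

Call:
servo_tool([
  [[0,0,0,-0.1045],[0,0,0,-0.1045],[0,0,0,-0.1045],[0,0,0,-0.1045],[14.6,36.9,3.1,0],[14.6,36.9,3.1,0],[14.6,36.9,3.1,0],[14.6,36.9,3.1,0],[14.6,36.9,3.1,0],[14.6,36.9,3.1,0]],
], claw=-1, grip_force=10)

```text
t: 2.28
eef_pos: [0.2994, 0.4431, 0.208]
ee_rot: [-3.141, -0.0, 0.15]
force: [1.1, -0.2, -0.3]
width: 0.0875
gripper_force: 0.0
```

Call:
servo_tool([
  [[14.6,36.9,3.1,0],[14.6,36.9,3.1,0],[14.6,36.9,3.1,0],[14.6,36.9,3.1,0],[14.6,36.9,3.1,0],[14.6,36.9,3.1,0],[14.6,36.9,3.1,0],[14.6,36.9,3.1,0],[14.6,36.9,3.1,0],[0,0,0,0]],
])

```text
t: 3.12
eef_pos: [0.4797, 0.1309, 0.1795]
ee_rot: [3.14, 0.001, 0.144]
force: [-0.3, 0.7, 0.5]
width: 0.0878
gripper_force: 0.0
```

Run:
```python
from h import *
s=st(); C=cal('wrist'); im=snap('wrist','w1.png')
print(trough(im,'wrist','blue',C=C),trough(im,'wrist','yellow',C=C))
go(.478,.136,.18,.149)
```

```text
{'t': 3.1167, 'q': [0.6628, 0.1038, -0.4396, 0.0006, -1.0288, 1.0521], 'eef_pos': [0.4797, 0.1309, 0.1795], 'ee_rot': [3.1404, 0.0009, 0.1444], 'force': [-0.3468, 0.7403, 0.4831], 'width': 0.0878}
(np.int32(9491), ((478.6380615234375, 137.47344970703125), (96.0837173461914, 75.81568145751953), 8.362488746643066)) (np.int32(6116), ((481.20166015625, 3.2951889038085938), (89.08118438720703, 84.94503784179688), 0.05865549296140671))
turn -0.0051  shift [-0.6 -3.3 -0.3]
```

View pics/w1.png

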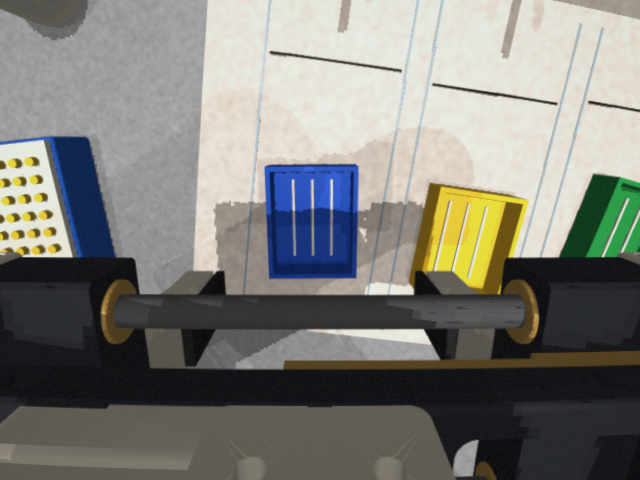

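The wrist view shows the blue trough at (312,221), line1 from (271,52) to (401,71), and line2 from (432,85) to (556,104). I'll measure the lines here.

Run:
```python
from h import *
C=cal('wrist'); im=cv2.imread('pics/w1.png')[:,:,::-1]
darklines(im,'wrist',[(275,398,44,80),(436,553,78,112)],C=C)
e=px2w('wrist',[[270.5,52],[401.5,71],[432,85],[557,104],[266,166],[357,166]],.008,C); print(np.round(e[:4],4))
go(.4786,.1375,.014,.146)
# board-frame check from line ends
```

```text
line 123 mid [0.6121 0.1379] yaw(deg) 0.79
line 117 mid [ 0.6072 -0.0016] yaw(deg) 1.06
[[ 0.6112  0.1935  0.008 ]
 [ 0.6125  0.0821  0.008 ]
 [ 0.6054  0.0541  0.008 ]
 [ 0.6078 -0.0586  0.008 ]]
turn -0.0021  shift [  0.2  -4.7 165.7]
```

Call:
servo_tool([
  [[0,-2.4,20,0],[0,-2.3,30,0],[0,0,35,0],[0,0,35,0],[0,0,30,0],[0,0,15.7,0],[0,0,0,0],[0,0,0,0],[0,0,0,0],[0,0,0,0]],
])

```text
t: 4.0
eef_pos: [0.4784, 0.1417, 0.016]
ee_rot: [-3.14, -0.003, 0.15]
force: [1.0, -0.5, 0.2]
width: 0.0875
gripper_force: 0.0
```

Call:
servo_tool([
  [[0,0,0,0],[0,0,0,0],[0,0,0,0],[0,0,0,0],[0,0,0,0],[0,0,0,0],[0,0,0,0],[0,0,0,0],[0,0,0,0],[0,0,0,0]],
], claw=1, grip_force=8)

```text
t: 4.83
eef_pos: [0.4779, 0.1405, 0.0155]
ee_rot: [-3.141, -0.001, 0.149]
force: [-1.1, -2.7, 9.2]
width: 0.0757
gripper_force: 8.0
```

Run:
```python
from h import *
st(); go(.5641,.1370,.014,.016)
```

```text
{'t': 4.8333, 'q': [0.6816, 0.3191, -0.6291, 0.0007, -0.6215, 1.038], 'eef_pos': [0.4779, 0.1405, 0.0155], 'ee_rot': [-3.1414, -0.0012, 0.1494], 'force': [-1.0867, -2.7462, 9.1709], 'width': 0.0757}
turn 0.1334  shift [86.2  4.9  1.5]
```

Call:
servo_tool([
  [[0,0,0,0.045],[0,0,0,0.045],[0,0,0,0.043],[10,0,0,0],[15,0,0,0],[20,0,0,0],[20,0,0,0],[15.5,0,0,0],[5,0,0,0],[0,0,0,0]],
])

```text
t: 5.67
eef_pos: [0.5642, 0.142, 0.0146]
ee_rot: [-3.141, -0.001, 0.016]
force: [2.5, -2.1, 1.6]
width: 0.0759
gripper_force: 8.0
```

Run:
```python
from h import *
st(); C=cal('wrist'); im=snap('wrist','w2.png')
g=cv2.cvtColor(im,cv2.COLOR_RGB2GRAY)
print(trough(im,'wrist','blue',C=C)); print(w2px('wrist',[[.6121,.1378,.008],[.6112,.1935,.008],[.6125,.0821,.008]],C))
```

```text
{'t': 5.6667, 'q': [0.5826, 0.4272, -0.4408, 0.0001, -0.7021, 1.004], 'eef_pos': [0.5642, 0.142, 0.0146], 'ee_rot': [-3.1412, -0.0007, 0.0158], 'force': [2.4955, -2.0763, 1.6453], 'width': 0.0759}
(np.int32(19922), ((592.6090698242188, 142.57574462890625), (41.83763885498047, 76.94303894042969), 0.9510768055915833))
[[330.7037319  182.72099573]
 [207.86172403 182.89038599]
 [453.12570745 184.17027712]]
```

View pics/w2.png

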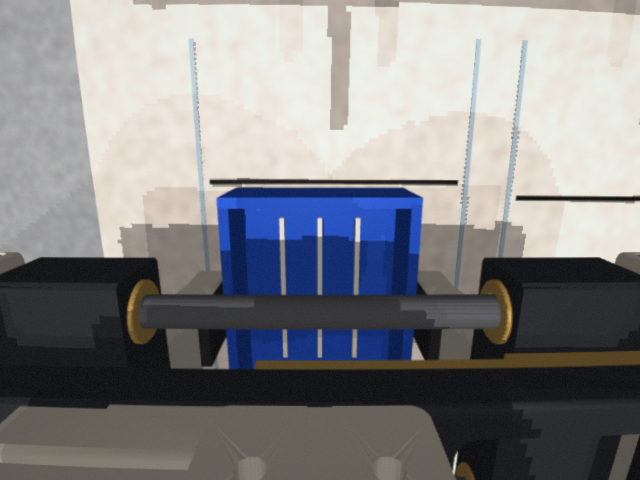

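The trough is 5–6 px below line1 (row 188 against 182), about 2.5 mm short. Next I'll measure that gap exactly.

```bash
cat >> h.py <<'E'
def gap(im,c,C,u0=225,u1=415,v0=140,v1=240):
    "signed gap (mm along x) line centre - trough far foot, left/right; sub-pixel"
    m=cmask(im,c,140); g=cv2.cvtColor(im,cv2.COLOR_RGB2GRAY).astype(float); L=[];E=[]
    for u in range(u0,u1,2):
        vs=np.where(m[v0:v1,u])[0]
        if len(vs)<10: continue
        e=v0+vs[0]
        a=np.arange(e-28,e+1); col=g[a,u]; base=np.median(col[:20]); w=np.clip(base-col-60,0,None); w[-2:]=0
        if w.sum()>0: L.append((u,(a*w).sum()/w.sum()))
        E.append((u,e-.5))
    E=np.array(E,float); fe=np.polyfit(E[:,0],E[:,1],1); r=E[:,1]-np.polyval(fe,E[:,0]); E=E[abs(r)<2]
    We=px2w('wrist',E,.008,C); f1=np.polyfit(We[:,1],We[:,0],1); out=dict(n=(len(E),len(L)),edge_yaw=-np.degrees(np.arctan(f1[0])),edge_mid=We[:,:2].mean(0).round(4))
    if len(L)>8:
        Wl=px2w('wrist',L,.008,C); f2=np.polyfit(Wl[:,1],Wl[:,0],1); y=np.array([We[:,1].max(),We[:,1].min()])
        out.update(line_yaw=-np.degrees(np.arctan(f2[0])),gap_lr=((np.polyval(f2,y)-np.polyval(f1,y))*1000).round(2))
    print(c,out)
E
python3 - <<'E'
from h import *
C=cal('wrist'); im=cv2.imread('pics/w2.png')[:,:,::-1]
gap(im,'blue',C)
print([im[v,320].tolist() for v in range(176,196,1)])
E
```

```text
blue {'n': (88, 95), 'edge_yaw': np.float64(0.705656506729829), 'edge_mid': array([0.6092, 0.1427]), 'line_yaw': np.float64(0.7710218753582703), 'gap_lr': array([3.01, 3.1 ])}
[[234, 226, 216], [235, 225, 217], [229, 220, 206], [182, 170, 160], [72, 67, 66], [34, 30, 31], [40, 37, 37], [91, 87, 83], [162, 152, 144], [207, 194, 183], [195, 185, 178], [137, 133, 143], [52, 60, 103], [15, 37, 93], [18, 37, 93], [14, 38, 93], [16, 37, 93], [17, 36, 95], [19, 39, 95], [18, 39, 96]]
```

Call:
servo_tool([
  [[1.5,0,0,0],[1.4,0,0,0],[0,0,0,0],[0,0,0,0],[0,0,0,0],[0,0,0,0],[0,0,0,0],[0,0,0,0],[0,0,0,0],[0,0,0,0]],
])

```text
t: 6.55
eef_pos: [0.5647, 0.1419, 0.0145]
ee_rot: [3.141, 0.001, 0.016]
force: [-4.6, -0.6, 4.9]
width: 0.0759
gripper_force: 8.0
```

Call:
servo_tool([
  [[0,0,0,0],[0,0,0,0],[0,0,0,0],[0,0,0,0],[0,0,-15,0],[0,0,-30,0],[0,0,-40,0],[0,0,-40,0],[0,0,-40,0],[0,0,0,0]],
], claw=-1)

```text
t: 7.38
eef_pos: [0.57, 0.1435, 0.1883]
ee_rot: [-3.137, -0.012, 0.018]
force: [1.4, 1.0, 0.8]
width: 0.0875
gripper_force: 0.0
```

Run:
```python
from h import *
st(); C=cal('wrist'); im=snap('wrist'); p=w2px('wrist',[.6121,.141,.008],C)[0]; print(p)
u,v=p.astype(int); gap(im,'blue',C,u-40,u+40,v-30,v+50)
print(trough(im,'wrist','blue',C=C))
go(.4775,-.0005,.18,.002)
```

```text
{'t': 7.3833, 'q': [0.5809, 0.2364, -0.2528, 0.0031, -1.0688, 1.0061], 'eef_pos': [0.57, 0.1435, 0.1883], 'ee_rot': [-3.1371, -0.0123, 0.0176], 'force': [1.4228, 0.9624, 0.8025], 'width': 0.0875}
[323.991686   171.25689377]
blue {'n': (40, 40), 'edge_yaw': np.float64(0.9654417500884186), 'edge_mid': array([0.6091, 0.1428]), 'line_yaw': np.float64(1.143494638919498), 'gap_lr': array([3.08, 3.3 ])}
(np.int32(8843), ((563.3535766601562, 142.08975219726562), (96.91144561767578, 75.67375183105469), 0.9638713002204895))
turn 0.0147  shift [-91.2 143.6   4.5]
```

The trough stuck: the arm is compliant, and friction held it 3 mm short. I'll regrip it and push with an overshoot, checking the gap before releasing.

Call:
servo_tool([
  [[0,0,30,0],[0,0,35,0],[0,0,35,0],[0,0,35,0],[0,0,25,0],[0,0,5,0],[0,0,0,0],[0,0,0,0],[0,0,0,0],[0,0,0,0]],
])

```text
t: 8.27
eef_pos: [0.567, 0.1427, 0.0162]
ee_rot: [-3.14, -0.003, 0.016]
force: [0.6, 0.0, -0.1]
width: 0.0874
gripper_force: 0.0
```

Call:
servo_tool([
  [[0,0,0,0],[0,0,0,0],[0,0,0,0],[0,0,0,0],[0,0,0,0],[0,0,-0.5,0],[1.5,0,0,0],[1.5,0,0,0],[1.5,0,0,0],[0,0,0,0]],
], claw=1, grip_force=5)

```text
t: 9.1
eef_pos: [0.5693, 0.1417, 0.0148]
ee_rot: [3.141, 0.002, 0.016]
force: [-5.1, 0.4, 5.9]
width: 0.0757
gripper_force: 5.0
```

Run:
```python
from h import *
st(); C=cal('wrist'); im=snap('wrist'); gap(im,'blue',C)
```

```text
{'t': 9.1, 'q': [0.5767, 0.4344, -0.4264, -0.0006, -0.7121, 1.0106], 'eef_pos': [0.5693, 0.1417, 0.0148], 'ee_rot': [3.1408, 0.002, 0.016], 'force': [-5.1089, 0.4356, 5.9459], 'width': 0.0757}
blue {'n': (88, 61), 'edge_yaw': np.float64(0.7006014523692817), 'edge_mid': array([0.613 , 0.1423]), 'line_yaw': np.float64(0.7158327804151273), 'gap_lr': array([0.44, 0.47])}
```

Call:
servo_tool([
  [[0,0,0,0],[0,0,0,0],[0,0,0,0],[0,0,0,0],[0,0,-15,0],[0,0,-30,0],[0,0,-40,0],[0,0,-40,0],[0,0,-40,0],[0,0,0,0]],
], claw=-1)

```text
t: 9.98
eef_pos: [0.5746, 0.1436, 0.189]
ee_rot: [-3.137, -0.012, 0.018]
force: [0.9, 0.3, 1.1]
width: 0.0874
gripper_force: 0.0
```

Call:
servo_tool([
  [[-16,23.5,0,0],[-16,23.5,0,0],[-16,23.5,0,0],[-16,23.5,0,0],[-16,23.5,0,0],[-16,23.5,0,0.018],[0,0,0,0],[0,0,0,0],[0,0,0,0],[0,0,0,0]],
])

```text
t: 10.82
eef_pos: [0.4772, 0.0001, 0.1799]
ee_rot: [-3.141, -0.0, -0.001]
force: [0.4, -0.3, 0.7]
width: 0.0872
gripper_force: 0.0
```

Run:
```python
from h import *
st(); C=cal('wrist'); im=snap('wrist','w3.png')
for c in HS: print(c,trough(im,'wrist',c,C=C))
print(w2px('wrist',[[.6072,.054,.008],[.6072,-.058,.008],[.612,-.09,.008],[.616,-.2,.008]],C).round())
```

```text
{'t': 10.8167, 'q': [0.4138, 0.0679, -0.4789, 0.0001, -1.0236, 1.1556], 'eef_pos': [0.4772, 0.0001, 0.1799], 'ee_rot': [-3.1415, -0.0004, -0.0013], 'force': [0.3951, -0.2824, 0.7248], 'width': 0.0872}
blue (np.int32(12268), ((564.9216918945312, 137.20562744140625), (95.80894470214844, 85.82923126220703), 0.8300331234931946))
yellow (np.int32(5446), ((477.60601806640625, -0.9085655212402344), (76.24069213867188, 95.16618347167969), 89.97200775146484))
green (np.int32(10582), ((504.74249267578125, -139.9510040283203), (85.87450408935547, 95.3420639038086), 84.48648834228516))
[[255.  65.]
 [388.  64.]
 [426.  59.]
 [554.  56.]]
```

Call:
servo_tool([
  [[0,1,25,0],[0,0,35,0],[0,0,35,0],[0,0,35,0],[0,0,25,0],[0,0,10,0],[0,0,0,0],[0,0,0,0],[0,0,0,0],[0,0,0,0]],
])

```text
t: 11.7
eef_pos: [0.4777, -0.0009, 0.0159]
ee_rot: [-3.141, -0.002, -0.001]
force: [-0.1, 0.4, 0.2]
width: 0.0877
gripper_force: 0.0
```

Call:
servo_tool([
  [[0,0,0,0],[0,0,0,0],[0,0,0,0],[0,0,0,0],[0,0,0,0],[0,0,0,0],[0,0,0,-0.016],[5,0,0,0],[10,0,0,0],[15,0,0,0]],
], claw=1, grip_force=5)

```text
t: 12.53
eef_pos: [0.5045, -0.0017, 0.015]
ee_rot: [3.141, 0.003, 0.014]
force: [-0.8, -0.1, -0.7]
width: 0.0759
gripper_force: 5.0
```

Call:
servo_tool([
  [[20,0,0,0],[15,0,0,0],[10,0,0,0],[5,0,0,0],[2,0,0,0],[0,0,0,0],[0,0,0,0],[0,0,0,0],[0,0,0,0],[0,0,0,0]],
])

```text
t: 13.37
eef_pos: [0.5586, -0.0002, 0.0149]
ee_rot: [-3.141, -0.0, 0.014]
force: [-0.0, 0.1, -1.7]
width: 0.076
gripper_force: 5.0
```

Run:
```python
from h import *
st(); C=cal('wrist'); im=snap('wrist','w4.png'); gap(im,'yellow',C)
```

```text
{'t': 13.3667, 'q': [0.3502, 0.3978, -0.4932, -0.0001, -0.6795, 1.235], 'eef_pos': [0.5586, -0.0002, 0.0149], 'ee_rot': [-3.1414, -0.0003, 0.0143], 'force': [-0.0412, 0.066, -1.7135], 'width': 0.076}
yellow {'n': (50, 95), 'edge_yaw': np.float64(1.4520441537916042), 'edge_mid': array([ 0.6036, -0.0037]), 'line_yaw': np.float64(1.2112631348288352), 'gap_lr': array([3.7 , 3.37])}
```

View pics/w4.png

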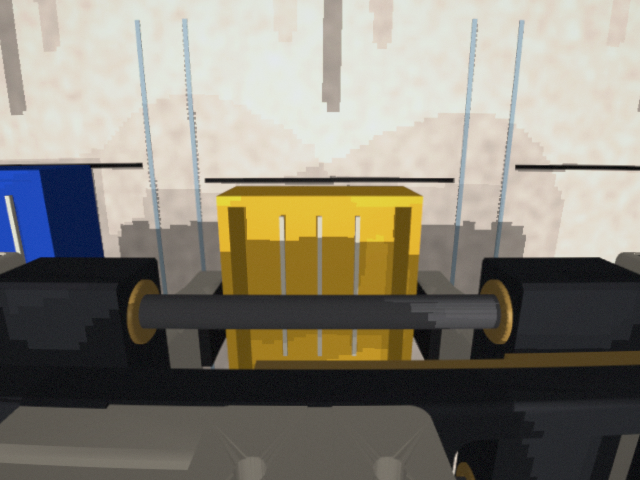

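Yellow sits about 6 px (about 3 mm) below line2 at row 180, and blue is on line1. I'll nudge yellow further.

Call:
servo_tool([
  [[1.5,0,-0.5,0],[1.5,0,0,0],[1.5,0,0,0],[0,0,0,0],[0,0,0,0],[0,0,0,0],[0,0,0,0],[0,0,0,0],[0,0,0,0],[0,0,0,0]],
])

```text
t: 14.25
eef_pos: [0.5631, -0.0002, 0.0154]
ee_rot: [3.142, 0.0, 0.014]
force: [-0.1, -0.3, -0.8]
width: 0.0759
gripper_force: 5.0
```

Run:
```python
from h import *
st(); C=cal('wrist'); im=snap('wrist','w5.png'); gap(im,'yellow',C)
for u in (240,320,400): print(u,[im[v,u].tolist() for v in range(176,190)])
```

```text
{'t': 14.25, 'q': [0.3472, 0.4029, -0.4823, 0.0, -0.6857, 1.2378], 'eef_pos': [0.5631, -0.0002, 0.0154], 'ee_rot': [3.1416, 0.0, 0.0143], 'force': [-0.0889, -0.3209, -0.7554], 'width': 0.0759}
yellow {'n': (37, 84), 'edge_yaw': np.float64(1.605896659689926), 'edge_mid': array([0.6075, 0.0014]), 'line_yaw': np.float64(0.8218446121769664), 'gap_lr': array([1.67, 0.52])}
240 [[228, 222, 208], [228, 221, 209], [229, 221, 209], [228, 221, 208], [227, 220, 208], [229, 223, 211], [228, 222, 210], [227, 221, 208], [215, 204, 190], [156, 143, 128], [122, 99, 51], [120, 93, 28], [119, 91, 21], [118, 90, 22]]
320 [[206, 193, 180], [207, 194, 182], [207, 194, 183], [208, 193, 182], [207, 195, 183], [207, 194, 183], [207, 195, 183], [208, 195, 184], [205, 193, 180], [180, 167, 151], [125, 106, 62], [120, 92, 24], [119, 91, 20], [118, 90, 21]]
400 [[226, 218, 206], [225, 217, 202], [227, 218, 206], [225, 216, 203], [225, 215, 201], [225, 215, 201], [224, 214, 199], [222, 212, 198], [222, 209, 198], [205, 189, 172], [146, 122, 77], [122, 95, 30], [118, 91, 23], [118, 90, 17]]
```

```bash
cat >> h.py <<'E'
def gap2(im,c,C,L=(206,213),Rr=(426,452),v0=165,v1=200,e0=225,e1=415):
    "line seen beside the trough vs trough foot edge (half-intensity of blue channel or brightness)"
    g=im.astype(float).min(2); P=[]
    for u in list(range(*L))+list(range(*Rr)):
        col=g[v0:v1,u]; w=np.clip(np.median(col)-col-50,0,None)
        if w.sum()>0: P.append((u,(w*np.arange(v0,v1)).sum()/w.sum()))
    E=[]
    for u in range(e0,e1,3):
        col=g[v0:v1+10,u]; top=np.median(col[:8]); body=col[-6:].mean(); h=(top+body)/2
        i=np.where(col>h)[0][-1]; E.append((u,v0+i+(col[i]-h)/(col[i]-col[i+1])))
    P,E=np.array(P),np.array(E); a=px2w('wrist',P,.008,C); b=px2w('wrist',E,.008,C)
    fa=np.polyfit(a[:,1],a[:,0],1); fb=np.polyfit(b[:,1],b[:,0],1); y=np.array([b[:,1].max(),b[:,1].min()])
    print(c,'n',len(P),len(E),'rows',P[:,1].round(1)[[0,-1]],E[:,1].round(1)[[0,-1]],'yaws',np.degrees(-fa[0]).round(2),np.degrees(-fb[0]).round(2),'gap L,R mm',((np.polyval(fa,y)-np.polyval(fb,y))*1000).round(2))
E
python3 - <<'E'
from h import *
C=cal('wrist'); im=cv2.imread('pics/w5.png')[:,:,::-1]; gap2(im,'yellow',C)
cv2.imwrite('pics/c5.png',cv2.resize(im[150:220,190:470],None,fx=2.8,fy=2.8,interpolation=cv2.INTER_CUBIC)[:,:,::-1])
E
```

```text
yellow n 33 64 rows [189.8 189.7] [187.4 187.1] yaws 0.92 0.7 gap L,R mm [-2.06 -1.73]
```

View pics/c5.png

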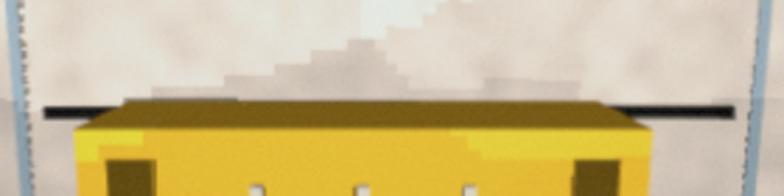

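The foot edge is about 1.9 mm past the line. I'll press down slightly and pull back.

Call:
servo_tool([
  [[0,0,0.8,0],[0,0,0,0],[-1,0,0,0],[-1.2,0,0,0],[0,0,0,0],[0,0,0,0],[0,0,0,0],[0,0,0,0],[0,0,0,0],[0,0,0,0]],
])

```text
t: 15.13
eef_pos: [0.5608, -0.0002, 0.0146]
ee_rot: [-3.142, 0.0, 0.014]
force: [-1.1, 0.7, 1.2]
width: 0.0761
gripper_force: 5.0
```

Run:
```python
from h import *
st(); C=cal('wrist'); im=snap('wrist','w6.png'); gap2(im,'yellow',C)
```

```text
{'t': 15.1333, 'q': [0.3486, 0.4012, -0.4879, -0.0001, -0.6819, 1.2364], 'eef_pos': [0.5608, -0.0002, 0.0146], 'ee_rot': [-3.1416, 0.0002, 0.0142], 'force': [-1.1316, 0.7464, 1.2192], 'width': 0.0761}
yellow n 33 64 rows [184.9 184.8] [190.9 191.3] yaws 0.89 0.86 gap L,R mm [-0.9  -0.86]
```

Run:
```python
from h import *
im=cv2.imread('pics/w6.png')[:,:,::-1]
for u in (209,260,320,380,440): print(u,[int(im[v,u].min()) for v in range(178,196)])
cv2.imwrite('pics/c6.png',cv2.resize(im[150:220,190:470],None,fx=2.8,fy=2.8,interpolation=cv2.INTER_CUBIC)[:,:,::-1])
```

```text
209 [199, 201, 201, 202, 186, 86, 33, 31, 43, 103, 181, 202, 206, 204, 205, 199, 182, 179]
260 [212, 211, 201, 182, 157, 76, 29, 21, 23, 19, 24, 23, 26, 21, 24, 23, 21, 32]
320 [186, 185, 185, 181, 148, 56, 27, 30, 22, 21, 28, 25, 17, 24, 19, 24, 21, 30]
380 [203, 202, 200, 178, 109, 42, 24, 23, 21, 19, 24, 24, 22, 25, 21, 24, 23, 34]
440 [202, 200, 197, 199, 184, 73, 25, 19, 41, 100, 177, 184, 184, 185, 184, 184, 185, 185]
```

View pics/c6.png

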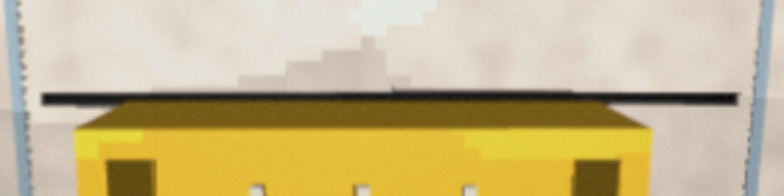

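Call:
servo_tool([
  [[0,0,0,0],[0,0,0,0],[0,0,0,0],[0,0,0,0],[0,0,-15,0],[0,0,-30,0],[0,0,-40,0],[0,0,-40,0],[0,0,-40,0],[0,0,0,0]],
], claw=-1)

```text
t: 16.02
eef_pos: [0.5653, 0.0002, 0.1884]
ee_rot: [-3.14, -0.013, 0.016]
force: [1.4, 1.4, 1.4]
width: 0.0876
gripper_force: 0.0
```

Call:
servo_tool([
  [[-10,24,0,0],[-10,24,0,0],[-10,24,0,0],[-10,24,0,0],[-10,24,0,0],[-8,22,0,0],[0,0,0,0.055],[0,0,0,0.055],[0,0,0,0],[0,0,0,0]],
])

```text
t: 16.85
eef_pos: [0.5049, -0.1432, 0.1795]
ee_rot: [-3.142, -0.0, -0.094]
force: [-0.8, 0.2, -0.6]
width: 0.0876
gripper_force: 0.0
```

Run:
```python
from h import *
s=st(); C=cal('wrist'); im=snap('wrist','w7.png')
for c in HS: print(c,trough(im,'wrist',c,C=C))
p=w2px('wrist',[[.6125,-.09,.008],[.616,-.2,.008]],C).round(); print(p)
go(.5046,-.1428,.18,-.096)
```

```text
{'t': 16.85, 'q': [0.0978, 0.1493, -0.3851, -0.0, -1.0363, 1.3785], 'eef_pos': [0.5049, -0.1432, 0.1795], 'ee_rot': [-3.1416, -0.0, -0.0944], 'force': [-0.8021, 0.1597, -0.5563], 'width': 0.0876}
blue (np.int32(4908), ((558.9948120117188, 96.61524963378906), (52.192073822021484, 103.81322479248047), 72.60211181640625))
yellow (np.int32(9637), ((559.390380859375, -4.6511383056640625), (95.6034164428711, 85.89750671386719), 0.7811166644096375))
green (np.int32(9278), ((504.65252685546875, -144.67205810546875), (75.2367935180664, 95.9805908203125), 84.60919952392578))
[[246.  99.]
 [374.  82.]]
turn 0.0021  shift [-0.3 -0.2 -0.5]
```

Run:
```python
from h import *
C=cal('wrist'); im=cv2.imread('pics/w7.png')[:,:,::-1]
darklines(im,'wrist',[(256,368,70,112)],C=C); go(.5046,-.1445,.0145,-.094)
```

```text
line 112 mid [ 0.6162 -0.1464] yaw(deg) 0.91
turn 0.0001  shift [ -0.2   1.5 165. ]
```

Call:
servo_tool([
  [[0,1.5,25,0],[0,0,35,0],[0,0,35,0],[0,0,35,0],[0,0,25,0],[0,0,10,0],[0,0,0,0],[0,0,0,0],[0,0,0,0],[0,0,0,0]],
])

```text
t: 17.73
eef_pos: [0.5062, -0.1444, 0.0164]
ee_rot: [-3.141, -0.003, -0.095]
force: [0.4, 0.4, -0.2]
width: 0.0879
gripper_force: 0.0
```

Call:
servo_tool([
  [[0,0,0,0],[0,0,0,0],[0,0,0,0],[0,0,0,0],[0,0,0,0],[0,0,0,0],[0,0,0,-0.04],[0,0,0,-0.04],[0,0,0,-0.029],[5,0,0,0]],
], claw=1, grip_force=5)

```text
t: 18.57
eef_pos: [0.5084, -0.1446, 0.015]
ee_rot: [-3.142, 0.001, 0.015]
force: [-5.8, 0.4, 5.7]
width: 0.0759
gripper_force: 5.0
```

Call:
servo_tool([
  [[10,0.5,0,0],[15,0.5,0,0],[15,0.5,0,0],[10,0.5,0,0],[5,0,0,0],[2,0,0,0],[0,0,0,0],[0,0,0,0],[0,0,0,0],[0,0,0,0]],
])

```text
t: 19.4
eef_pos: [0.5667, -0.1457, 0.0145]
ee_rot: [-3.141, -0.0, 0.013]
force: [0.1, -0.4, -1.0]
width: 0.0757
gripper_force: 5.0
```

Run:
```python
from h import *
st(); C=cal('wrist'); im=snap('wrist','w8.png'); gap(im,'green',C)
for u in (210,260,320,380,440): print(u,[int(im[v,u].min()) for v in range(174,196)])
```

```text
{'t': 19.4, 'q': [0.0823, 0.4318, -0.4325, -0.0002, -0.7063, 1.5017], 'eef_pos': [0.5667, -0.1457, 0.0145], 'ee_rot': [-3.1415, -0.0002, 0.013], 'force': [0.1348, -0.4264, -0.9874], 'width': 0.0757}
green {'n': (89, 95), 'edge_yaw': np.float64(0.7770484330278343), 'edge_mid': array([ 0.6114, -0.1447]), 'line_yaw': np.float64(0.7671035224841742), 'gap_lr': array([4.54, 4.53])}
210 [190, 193, 182, 141, 56, 26, 21, 50, 99, 140, 190, 196, 194, 198, 196, 196, 196, 200, 195, 194, 194, 192]
260 [196, 181, 119, 66, 31, 28, 41, 100, 170, 201, 202, 202, 200, 178, 108, 41, 19, 17, 22, 20, 18, 19]
320 [197, 193, 165, 84, 39, 29, 48, 127, 189, 196, 196, 195, 194, 169, 104, 38, 25, 21, 20, 22, 20, 20]
380 [213, 210, 186, 89, 37, 35, 43, 89, 158, 201, 206, 205, 203, 180, 112, 37, 16, 13, 14, 24, 19, 19]
440 [199, 199, 190, 102, 64, 70, 78, 113, 184, 207, 212, 210, 210, 195, 194, 196, 195, 195, 195, 197, 196, 196]
```

Call:
servo_tool([
  [[2,0,0,0],[1.5,0,0,0],[1,0,0,0],[0,0,0,0],[0,0,0,0],[0,0,0,0],[0,0,0,0],[0,0,0,0],[0,0,0,0],[0,0,0,0]],
])

```text
t: 20.28
eef_pos: [0.5712, -0.1457, 0.0146]
ee_rot: [-3.142, 0.0, 0.013]
force: [0.4, -1.1, -1.8]
width: 0.076
gripper_force: 5.0
```

Run:
```python
from h import *
st(); C=cal('wrist'); im=snap('wrist','w9.png'); gap(im,'green',C)
for u in (210,260,320,380,440): print(u,[int(im[v,u].min()) for v in range(174,196)])
```

```text
{'t': 20.2833, 'q': [0.0817, 0.4374, -0.4221, -0.0, -0.7114, 1.5023], 'eef_pos': [0.5712, -0.1457, 0.0146], 'ee_rot': [-3.1416, 0.0, 0.0132], 'force': [0.354, -1.1091, -1.7943], 'width': 0.076}
green {'n': (91, 91), 'edge_yaw': np.float64(0.7885628573168462), 'edge_mid': array([ 0.6165, -0.1447]), 'line_yaw': np.float64(0.8202966362373882), 'gap_lr': array([0.61, 0.66])}
210 [206, 206, 204, 204, 203, 200, 200, 195, 196, 194, 193, 190, 188, 171, 62, 14, 18, 35, 74, 115, 145, 190]
260 [203, 204, 201, 202, 199, 197, 197, 196, 197, 198, 198, 197, 177, 111, 42, 23, 25, 15, 24, 22, 21, 21]
320 [193, 195, 197, 200, 200, 201, 198, 199, 199, 196, 197, 194, 178, 126, 51, 19, 18, 20, 23, 21, 13, 20]
380 [212, 211, 211, 209, 207, 205, 207, 208, 205, 196, 197, 198, 185, 135, 55, 23, 19, 20, 23, 19, 22, 18]
440 [211, 208, 210, 207, 206, 204, 201, 201, 199, 198, 200, 199, 196, 177, 154, 164, 171, 175, 186, 196, 196, 197]
```

Run:
```python
from h import *
im=cv2.imread('pics/w9.png')[:,:,::-1]
for u in (260,320,380): print(u,[im[v,u].tolist() for v in range(186,196)])
```

```text
260 [[201, 191, 177], [125, 119, 111], [42, 65, 43], [23, 72, 38], [25, 73, 38], [15, 68, 31], [24, 72, 35], [22, 73, 36], [21, 73, 37], [21, 73, 37]]
320 [[202, 189, 178], [143, 137, 126], [53, 71, 51], [19, 72, 36], [18, 70, 34], [20, 72, 35], [23, 74, 37], [21, 70, 32], [13, 69, 31], [20, 72, 35]]
380 [[210, 198, 185], [153, 145, 135], [55, 69, 55], [23, 68, 34], [19, 71, 34], [20, 72, 34], [23, 72, 35], [19, 73, 35], [22, 71, 35], [18, 71, 33]]
```

Call:
servo_tool([
  [[-1,0,0,0],[0,0,0.5,0],[0,0,0,0],[0,0,0,0],[0,0,0,0],[0,0,0,0],[0,0,0,0],[0,0,0,0],[0,0,0,0],[0,0,0,0]],
])

```text
t: 21.17
eef_pos: [0.5702, -0.1457, 0.0143]
ee_rot: [3.142, 0.0, 0.013]
force: [-3.1, 0.8, 6.1]
width: 0.0759
gripper_force: 5.0
```

Run:
```python
from h import *
st(); im=snap('wrist','w10.png')
for u in (212,260,320,380): print(u,[im[v,u].tolist() for v in range(183,194)])
s=snap('side','s1.png'); im=snap('top'); C=cal('top')
for c in HS: print(c,trough(im,'top',c,C=C))
for c in HS: print(c,trough(im,'top',c,z=.095,C=C,near=(.3,.7,-.42,-.3)))
cr=s[320:430,330:470]; cv2.imwrite('pics/c7.png',cv2.resize(cr,None,fx=5,fy=5,interpolation=cv2.INTER_CUBIC)[:,:,::-1])
```

```text
{'t': 21.1667, 'q': [0.0818, 0.4364, -0.4246, 0.0001, -0.7098, 1.5022], 'eef_pos': [0.5702, -0.1457, 0.0143], 'ee_rot': [3.1416, 0.0001, 0.0133], 'force': [-3.1437, 0.8106, 6.0886], 'width': 0.0759}
212 [[216, 203, 191], [204, 191, 180], [151, 142, 133], [56, 51, 47], [23, 20, 22], [27, 26, 26], [61, 58, 55], [115, 108, 103], [163, 153, 144], [217, 203, 190], [220, 209, 196]]
260 [[202, 190, 177], [138, 132, 122], [96, 92, 86], [44, 43, 41], [24, 31, 26], [24, 51, 27], [19, 68, 32], [22, 71, 33], [15, 70, 34], [17, 68, 33], [17, 69, 31]]
320 [[219, 207, 195], [185, 174, 164], [87, 81, 77], [33, 33, 31], [33, 38, 32], [24, 54, 33], [21, 73, 37], [25, 75, 40], [16, 71, 33], [24, 75, 40], [18, 71, 33]]
380 [[222, 211, 200], [201, 187, 177], [120, 113, 107], [46, 44, 43], [26, 32, 30], [23, 50, 26], [19, 69, 34], [18, 70, 34], [22, 73, 35], [26, 74, 38], [16, 70, 30]]
blue None
yellow (np.int32(349), ((556.4447631835938, -19.34023094177246), (89.35345458984375, 38.894100189208984), 0.9419453144073486))
green (np.int32(295), ((533.6861572265625, -145.08828735351562), (28.87209701538086, 72.93431854248047), 1.021579623222351))
blue None
yellow None
green None
```

Call:
servo_tool([
  [[0,0,0,0],[0,0,0,0],[0,0,0,0],[0,0,0,0],[0,0,-15,0],[0,0,-30,0],[0,0,-40,0],[0,0,-40,0],[0,0,-40,0],[0,0,-20,0]],
], claw=-1)

```text
t: 22.15
eef_pos: [0.5721, -0.1461, 0.2046]
ee_rot: [3.141, -0.006, 0.014]
force: [0.9, 0.4, -0.6]
width: 0.0875
gripper_force: 0.0
```

Call:
servo_tool([
  [[-14,30,-8,0],[-14,30,-8,0],[-14,30,-8,0],[-14,30,-8,0],[-14,30,-8,0],[-13,30,-8,0],[0,25,-8,0],[0,0,0,-0.07],[0,0,0,-0.07],[0,0,0,0]],
])

```text
t: 22.98
eef_pos: [0.4897, -0.3524, 0.2548]
ee_rot: [-3.141, 0.0, 0.155]
force: [-0.2, 0.2, 0.7]
width: 0.088
gripper_force: 0.0
```

Run:
```python
from h import *
s=st(); C=cal('wrist'); im=snap('wrist','w11.png')
for c in HS: print(c,trough(im,'wrist',c,z=.101,C=C,near=(.3,.7,-.45,-.28)))
im=snap('top','t2.png'); C=cal('top')
for c in HS: print(c,trough(im,'top',c,C=C))
```

```text
{'t': 22.9833, 'q': [-0.3003, 0.225, -0.1098, -0.0002, -1.2362, 2.0261], 'eef_pos': [0.4897, -0.3524, 0.2548], 'ee_rot': [-3.1414, 0.0001, 0.1549], 'force': [-0.2447, 0.1912, 0.6561], 'width': 0.088}
blue (np.int32(983), ((499.6334533691406, -356.90252685546875), (23.03654670715332, 37.0064811706543), 11.263055801391602))
yellow (np.int32(685), ((536.49267578125, -349.43817138671875), (14.180377006530762, 37.24797821044922), 9.928505897521973))
green (np.int32(1089), ((462.7879638671875, -364.58038330078125), (29.395641326904297, 36.30929946899414), 11.436420440673828))
blue (np.int32(988), ((564.9744873046875, 140.4730987548828), (97.16342163085938, 74.46734619140625), 1.4445898532867432))
yellow (np.int32(1103), ((558.7235107421875, -1.3236160278320312), (99.8543472290039, 75.13182067871094), 1.1131500005722046))
green (np.int32(538), ((566.6219482421875, -137.21829223632812), (95.57193756103516, 57.41859436035156), 0.41568076610565186))
```

View pics/w11.png

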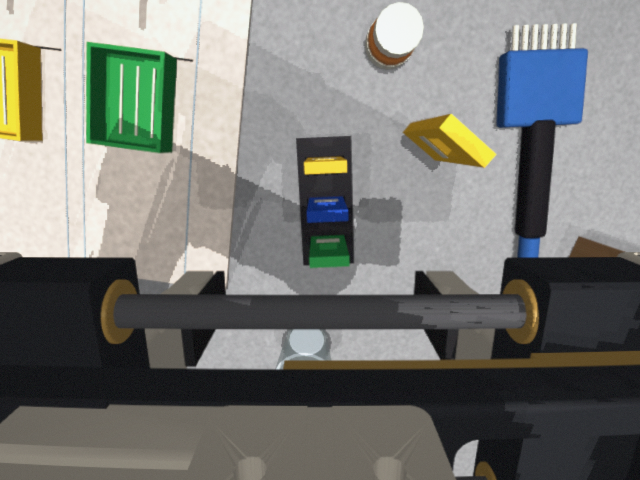

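Stand view: yellow tag top at (326,166), blue at (327,213), green at (328,255), and the stand is turned about 11°. The large yellow decoy is at (460,140). I'll make a composite to locate the pegs and the decoy.

Run:
```python
from h import *
np.set_printoptions(precision=4,suppress=True)
t=cv2.imread('pics/top0.png'); s=cv2.imread('pics/side0.png')
a=cv2.resize(t[110:170,200:405],None,fx=3.8,fy=3.8,interpolation=cv2.INTER_CUBIC); b=cv2.resize(s[150:300,365:475],None,fx=2.4,fy=2.4,interpolation=cv2.INTER_CUBIC)
d=cv2.resize(s[340:430,340:490],None,fx=2.4,fy=2.4,interpolation=cv2.INTER_CUBIC)
o=np.zeros((600,800,3),np.uint8); o[:228,:779]=a; o[230:590,:264]=b; o[230:446,300:660]=d; cv2.imwrite('pics/comp.png',o)
o_,yaw=np.array([.5465,-.0044]),.0157; R=np.array([[np.cos(yaw),-np.sin(yaw)],[np.sin(yaw),np.cos(yaw)]])
for y in (.14,0,-.14):
    for bx,z in ((.112,.156),(.158,.15)):
        p=np.r_[o_+R@[bx,y],z]; print(p,'top',w2px('top',p)[0],'side',w2px('side',p)[0],'comp',(w2px('top',p)[0]-[200,110])*3.8,(w2px('side',p)[0]-[365,150])*2.4+[0,230])
```

```text
[0.6563 0.1373 0.156 ] top [241.6691 142.2772] side [373.0914 178.2275] comp [158.3424 122.6532] [ 19.4195 297.7459]
[0.7023 0.1381 0.15  ] top [242.2502 124.1405] side [389.2941 177.2215] comp [160.5506  53.7339] [ 58.3058 295.3315]
[ 0.6585 -0.0026  0.156 ] top [301.5479 142.783 ] side [395.5671 209.2563] comp [385.882  124.5753] [ 73.361 372.215]
[ 0.7045 -0.0019  0.15  ] top [301.5602 124.7282] side [412.6544 207.8645] comp [385.9287  55.9672] [114.3706 368.8748]
[ 0.6607 -0.1426  0.156 ] top [360.8942 143.18  ] side [421.4138 244.8638] comp [611.3979 126.0839] [135.3932 457.6731]
[ 0.7067 -0.1419  0.15  ] top [360.3475 125.1901] side [439.4946 242.987 ] comp [609.3206  57.7222] [178.7871 453.1687]
```

View pics/comp.png

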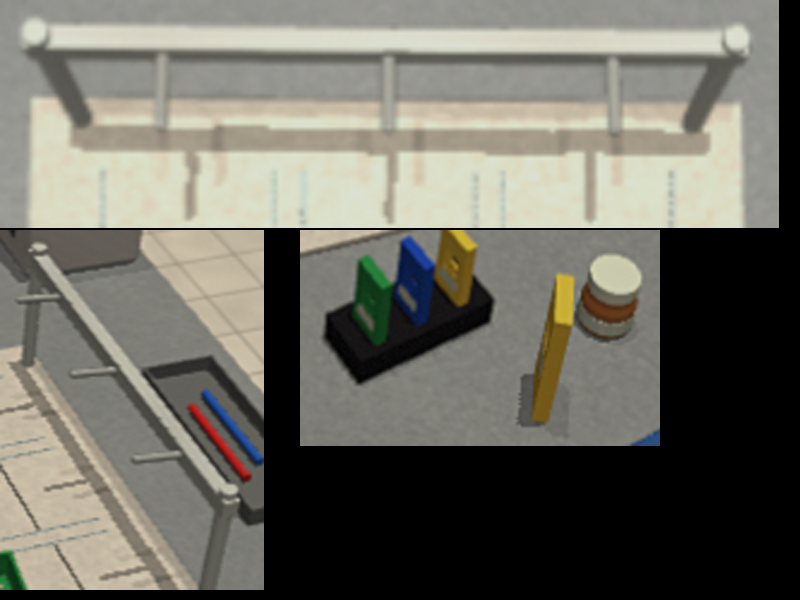

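Run:
```python
from h import *
np.set_printoptions(precision=4,suppress=True)
print('foot',px2w('side',[[437,418],[447,419]],0))
for z in (.13,.15,.17,.19): print(z,px2w('side',[[449.5,355],[455,366]],z)[:,:2].ravel(), px2w('top',[[484,177],[498,188],[480,183],[493,193]],z)[:,:2].ravel())
yaw=.195;c=np.array([.5344,-.3498])
for a,b in ((39,-97),(39,0),(-39,-97)): print(c+np.array([np.cos(yaw)*a-np.sin(yaw)*b,np.sin(yaw)*a+np.cos(yaw)*b])/1000)
```

```text
foot [[ 0.5601 -0.4712  0.    ]
 [ 0.5779 -0.4789  0.    ]]
0.13 [ 0.5877 -0.4278  0.5853 -0.4544] [ 0.5915 -0.4438  0.565  -0.4769  0.5765 -0.4338  0.5526 -0.4645]
0.15 [ 0.577  -0.442   0.5746 -0.468 ] [ 0.5862 -0.4357  0.5603 -0.4682  0.5716 -0.4259  0.548  -0.4561]
0.17 [ 0.5662 -0.4563  0.5639 -0.4816] [ 0.581  -0.4276  0.5555 -0.4596  0.5666 -0.418   0.5435 -0.4476]
0.19 [ 0.5554 -0.4705  0.5531 -0.4953] [ 0.5757 -0.4195  0.5507 -0.4509  0.5616 -0.4101  0.539  -0.4392]
[ 0.5915 -0.4374]
[ 0.5727 -0.3422]
[ 0.5149 -0.4525]
```

Run:
```python
from h import *
go(.4931,-.3581,.084,.195)
P=(.4931,-.3581,.084,.195)
go(.4931,-.3581,.26,.195,frm=P); 
go(.610,.1365,.172,.016,frm=(.4931,-.3581,.26,.195))
```

```text
turn -0.0442  shift [  1.9   6.9 170.9]
turn -0.0000  shift [   0.    0. -176.]
turn 0.1790  shift [ 124.8 -492.7   88. ]
```

Call:
servo_tool([
  [[2,7,10,-0.044],[0,0,35,0],[0,0,35,0],[0,0,35,0],[0,0,30,0],[0,0,20,0],[0,0,6,0],[0,0,0,0],[0,0,0,0],[0,0,0,0]],
])

```text
t: 23.92
eef_pos: [0.4943, -0.3587, 0.0859]
ee_rot: [3.14, -0.002, 0.197]
force: [0.2, -0.2, 0.6]
width: 0.0879
gripper_force: 0.0
```

Call:
servo_tool([
  [[0,0,0,0],[0,0,0,0],[0,0,0,0],[0,0,0,0],[0,0,0,0],[0,0,0,0],[0,0,0,0],[0,0,0,0],[0,0,0,0],[0,0,0,0]],
], claw=1, grip_force=20)

```text
t: 24.75
eef_pos: [0.493, -0.3584, 0.084]
ee_rot: [-3.142, 0.0, 0.197]
force: [-0.3, -0.0, -0.5]
width: 0.0357
gripper_force: 20.0
```

Call:
servo_tool([
  [[0,0,0,0],[0,0,0,0],[0,0,0,0],[0,0,0,0],[0,0,0,0],[0,0,-10,0],[0,0,-10,0],[0,0,-10,0],[0,0,-20,0],[0,0,-30,0]],
])

```text
t: 25.58
eef_pos: [0.4919, -0.3578, 0.1638]
ee_rot: [-3.139, 0.003, 0.197]
force: [0.4, 0.2, -0.6]
width: 0.0354
gripper_force: 20.0
```

Call:
servo_tool([
  [[0,0,-32,0],[0,0,-32,0],[0,0,-32,0],[0,0,0,0.09],[0,0,0,0.089],[8.9,-35.2,0,0],[8.9,-35.2,0,0],[8.9,-35.2,0,0],[8.9,-35.2,0,0],[8.9,-35.2,0,0]],
])

```text
t: 26.42
eef_pos: [0.5344, -0.1801, 0.2617]
ee_rot: [3.141, -0.002, 0.018]
force: [1.3, 0.4, -0.2]
width: 0.0361
gripper_force: 20.0
```

Call:
servo_tool([
  [[8.9,-35.2,0,0],[8.9,-35.2,0,0],[8.9,-35.2,0,0],[8.9,-35.2,0,0],[8.9,-35.2,0,0],[8.9,-35.2,0,0],[8.9,-35.2,0,0],[8.9,-35.2,0,0],[8.9,-35.2,0,0],[0,0,0,0]],
])

```text
t: 27.25
eef_pos: [0.6098, 0.1419, 0.2608]
ee_rot: [-3.14, -0.002, 0.022]
force: [0.7, -1.1, -0.5]
width: 0.0356
gripper_force: 20.0
```

Run:
```python
from h import *
np.set_printoptions(precision=1,suppress=True)
s=st(); C=cal('wrist'); im=snap('wrist','w12.png')
print(w2px('wrist',[[.656,.1365,.156],[.702,.1375,.15],[.658,-.003,.156]],C))
go(.610,.1365,.170,.016)
sd=snap('side'); 
o=np.zeros((480,640+160,3),np.uint8); o[:,:640]=im; cr=cv2.resize(sd[140:300,350:430],(160,320)); o[:320,640:]=cr; cv2.imwrite('pics/w12b.png',o[:,:,::-1])
```

```text
{'t': 27.25, 'q': [0.5398, 0.2586, -0.0517, -0.0002, -1.2586, 1.0529], 'eef_pos': [0.6098, 0.1419, 0.2608], 'ee_rot': [-3.1405, -0.0015, 0.0218], 'force': [0.7057, -1.1023, -0.4575], 'width': 0.0356}
[[328.7 170.7]
 [328.9 104. ]
 [521.1 173.2]]
turn 0.0056  shift [ 0.9  3.2 90.7]
```

View pics/w12b.png

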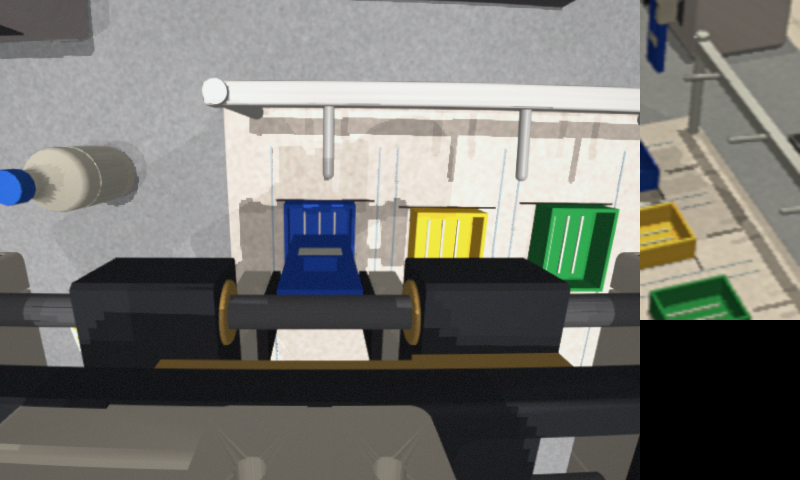

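Pegs 1 and 2 show at columns 327 and 521, matching the prediction within 1–2 px. The blue tag is held upright. I'll lower it to peg height.

Call:
servo_tool([
  [[0,0,20,0],[0,0,30,0],[0,0,25,0],[0,0,12,0],[0,0,3,0],[0,0,0,0],[0,0,0,0],[0,0,0,0],[0,0,0,0],[0,0,0,0]],
])

```text
t: 28.18
eef_pos: [0.6091, 0.1367, 0.1712]
ee_rot: [-3.141, -0.002, 0.018]
force: [-0.6, 0.0, 0.4]
width: 0.0357
gripper_force: 20.0
```

Run:
```python
from h import *
np.set_printoptions(precision=1,suppress=True)
s=st(); go(.678,.1365,.170,.016); C=cal('wrist'); im=snap('wrist','w13.png')
print(w2px('wrist',[[.656,.1365,.156],[.702,.1375,.15]],C))
sd=snap('side'); print(w2px('side',[[.656,.1365,.156],s['eef_pos'],np.array(s['eef_pos'])-[0,0,.006],np.array(s['eef_pos'])-[0,0,.028]]))
o=np.zeros((480,800,3),np.uint8); o[:240,:440]=im[60:300,100:540]; o[:480,440:800]=cv2.resize(sd[120:240,320:410],(360,480),interpolation=cv2.INTER_CUBIC); cv2.imwrite('pics/w13b.png',o[:,:,::-1])
```

```text
{'t': 28.1833, 'q': [0.5332, 0.3147, -0.1838, 0.0001, -1.0705, 1.0557], 'eef_pos': [0.6091, 0.1367, 0.1712], 'ee_rot': [-3.1408, -0.0016, 0.0182], 'force': [-0.6406, 0.0289, 0.4097], 'width': 0.0357}
turn 0.0022  shift [68.9  1.3  1.2]
[[322.  182.8]
 [321.8  82. ]]
[[373.1 178.4]
 [356.3 176.3]
 [356.2 178.3]
 [355.7 185.4]]
```

View pics/w13b.png

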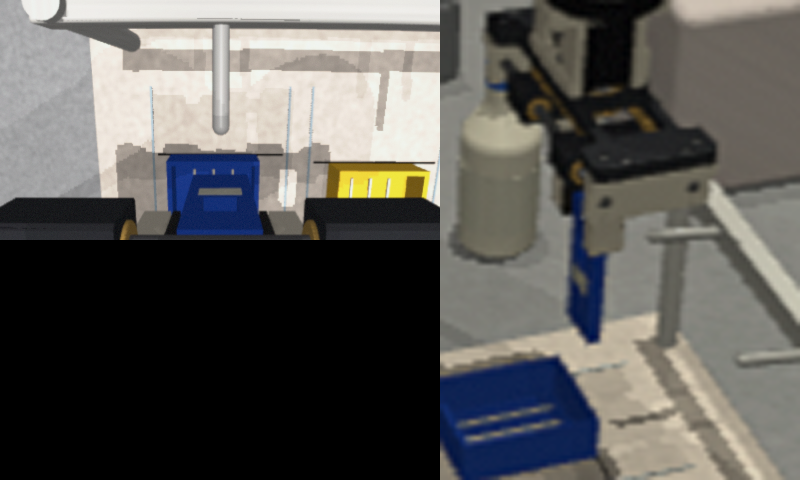

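Call:
servo_tool([
  [[5,0.5,0,0],[10,0,0,0],[10,0,0,0],[10,0,0,0],[10,0,0,0],[8,0,0,0],[8,0,0,0],[6,0,0,0],[2,0,0,0],[0,0,0,0]],
])

```text
t: 29.12
eef_pos: [0.678, 0.1373, 0.1697]
ee_rot: [3.141, 0.0, 0.018]
force: [-0.2, -0.1, -0.9]
width: 0.0358
gripper_force: 20.0
```

Call:
servo_tool([
  [[0,0,2,0],[0,0,2,0],[0,0,2,0],[0,0,0,0],[0,0,0,0],[0,0,0,0],[0,0,0,0],[0,0,0,0],[0,0,0,0],[0,0,0,0]],
])

```text
t: 29.95
eef_pos: [0.6777, 0.1374, 0.1641]
ee_rot: [-3.142, -0.0, 0.018]
force: [-0.4, -0.2, -0.7]
width: 0.0353
gripper_force: 20.0
```

Call:
servo_tool([
  [[0,0,1,0],[0,0,1,0],[0,0,0,0],[0,0,0,0],[0,0,0,0],[0,0,0,0],[0,0,0,0],[0,0,0,0],[0,0,0,0],[0,0,0,0]],
])

```text
t: 30.78
eef_pos: [0.6779, 0.1374, 0.163]
ee_rot: [-3.141, -0.001, 0.018]
force: [-2.0, -0.0, 5.6]
width: 0.0357
gripper_force: 20.0
```

Call:
servo_tool([
  [[0,0,0,0],[0,0,0,0],[0,0,0,0],[0,0,0,0],[0,0,0,0],[0,0,-10,0],[0,0,-20,0],[0,0,-30,0],[0,0,-40,0],[0,0,0,0]],
], claw=-1)

```text
t: 31.62
eef_pos: [0.6811, 0.1377, 0.272]
ee_rot: [-3.139, -0.012, 0.019]
force: [1.0, 0.7, 2.3]
width: 0.0872
gripper_force: 0.0
```

Call:
servo_tool([
  [[-10.9,34.6,0,0],[-10.9,34.6,0,0],[-10.9,34.6,0,0],[-10.9,34.6,0,0],[-10.9,34.6,0,0],[-10.9,34.6,0,0],[-10.9,34.6,0,0],[-10.9,34.6,0,0],[-10.9,34.6,0,0],[-10.9,34.6,0,0]],
])

```text
t: 32.45
eef_pos: [0.5744, -0.2122, 0.2632]
ee_rot: [3.141, -0.001, 0.018]
force: [1.3, -0.6, 0.1]
width: 0.0876
gripper_force: 0.0
```

Call:
servo_tool([
  [[-10.9,34.6,0,0],[-10.9,34.6,0,0],[-10.9,34.6,0,0],[-10.9,34.6,0,0],[0,0,0,-0.09],[0,0,0,-0.087],[0,0,30,0],[0,0,30,0],[0,0,0,0],[0,0,0,0]],
])

```text
t: 33.28
eef_pos: [0.5332, -0.3497, 0.2017]
ee_rot: [-3.141, 0.003, 0.195]
force: [-0.0, -0.1, 1.9]
width: 0.0876
gripper_force: 0.0
```

Run:
```python
from h import *
np.set_printoptions(precision=1,suppress=True)
s=st(); go(.5344,-.3498,.086,.195)
im=snap('top','t3.png'); C=cal('top'); sd=snap('side','s3.png')
for c in HS: print(c,trough(im,'top',c,C=C))
print('tag', [(np.round(d['position'],3).tolist(),round(d['conf'],2)) for d in recognise('side','blue_tag')[:3]])
o=np.zeros((600,800,3),np.uint8); o[:480,:400]=cv2.resize(sd[140:260,350:450],(400,480)); o[:500,400:800]=cv2.resize(sd[310:435,380:480],(400,500)); cv2.imwrite('pics/s3b.png',o[:,:,::-1])
```

```text
{'t': 33.2833, 'q': [-0.2748, 0.3156, -0.1092, 0.0003, -1.1488, 2.0406], 'eef_pos': [0.5332, -0.3497, 0.2017], 'ee_rot': [-3.1406, 0.0026, 0.1952], 'force': [-0.011, -0.1424, 1.9369], 'width': 0.0876}
turn 0.0002  shift [  1.2   0.3 115.7]
blue (np.int32(991), ((564.9744873046875, 140.4730987548828), (97.16342163085938, 74.46734619140625), 1.4445898532867432))
yellow (np.int32(1103), ((558.7235107421875, -1.3236160278320312), (99.8543472290039, 75.13182067871094), 1.1131500005722046))
green (np.int32(205), ((567.653564453125, -124.14066314697266), (92.59989929199219, 26.085662841796875), 0.4032558798789978))
tag [([0.673, 0.127, 0.139], 0.8)]
```

View pics/s3b.png

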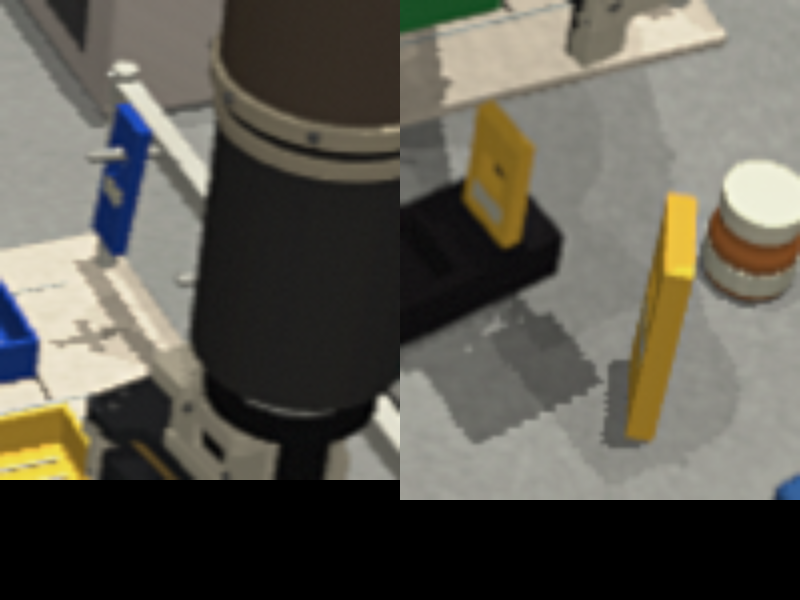

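The blue tag hangs on peg1 and the troughs haven't moved. Now the yellow tag.

Call:
servo_tool([
  [[0,0,15,0],[0,0,30,0],[0,0,30,0],[0,0,20,0],[0,0,13,0],[0,0,7,0],[0,0,0,0],[0,0,0,0],[0,0,0,0],[0,0,0,0]],
])

```text
t: 34.27
eef_pos: [0.5348, -0.3501, 0.0887]
ee_rot: [3.14, -0.002, 0.195]
force: [-0.3, -0.5, -0.6]
width: 0.0876
gripper_force: 0.0
```

Call:
servo_tool([
  [[0,0,0,0],[0,0,0,0],[0,0,0,0],[0,0,0,0],[0,0,0,0],[0,0,0,0],[0,0,0,0],[0,0,0,0],[0,0,0,0],[0,0,0,0]],
], claw=1, grip_force=20)

```text
t: 35.1
eef_pos: [0.5339, -0.3497, 0.087]
ee_rot: [-3.142, 0.0, 0.195]
force: [-0.2, -0.3, -0.1]
width: 0.0361
gripper_force: 20.0
```

Call:
servo_tool([
  [[0,0,0,0],[0,0,0,0],[0,0,0,0],[0,0,-10,0],[0,0,-15,0],[0,0,-20,0],[0,0,-30,0],[0,0,-35,0],[0,0,-35,0],[0,0,-30,0]],
])

```text
t: 35.93
eef_pos: [0.5339, -0.3499, 0.2656]
ee_rot: [3.14, -0.002, 0.195]
force: [0.3, -1.2, -0.3]
width: 0.0357
gripper_force: 20.0
```

Run:
```python
from h import *
s=st(); go(.610,-.003,.261,.016)
```

```text
{'t': 35.9333, 'q': [-0.2747, 0.2764, -0.0168, 0.0006, -1.2756, 2.0407], 'eef_pos': [0.5339, -0.3499, 0.2656], 'ee_rot': [3.1402, -0.0015, 0.1954], 'force': [0.2872, -1.218, -0.3332], 'width': 0.0357}
turn 0.1794  shift [  81.7 -345.7    4.6]
```

Call:
servo_tool([
  [[0,0,0,0.09],[0,0,0,0.089],[8.2,-34.6,0,0],[8.2,-34.6,0,0],[8.2,-34.6,0,0],[8.2,-34.6,0,0],[8.2,-34.6,0,0],[8.2,-34.6,0,0],[8.2,-34.6,0,0],[8.2,-34.6,0,0]],
])

```text
t: 36.77
eef_pos: [0.595, -0.0702, 0.2632]
ee_rot: [-3.141, -0.001, 0.016]
force: [1.1, -0.9, -0.5]
width: 0.0356
gripper_force: 20.0
```

Call:
servo_tool([
  [[8.2,-34.6,0,0],[8.2,-34.6,0,0],[0,0,25,0],[0,0,35,0],[0,0,20,0],[0,0,9,0],[0,0,0,0],[0,0,0,0],[0,0,0,0],[0,0,0,0]],
])

```text
t: 37.6
eef_pos: [0.6114, -0.0025, 0.175]
ee_rot: [-3.141, -0.003, 0.016]
force: [-1.0, -0.3, 0.3]
width: 0.036
gripper_force: 20.0
```

Run:
```python
from h import *
np.set_printoptions(precision=1,suppress=True)
s=st(); C=cal('wrist'); im=snap('wrist','w14.png'); go(.680,-.003,.173,.016)
print(w2px('wrist',[[.654,-.003,.156],[.704,-.002,.15]],C))
h=cv2.cvtColor(im,cv2.COLOR_RGB2HSV)
for v in (120,140,160,175): # peg: grey, low saturation columns
    r=h[v,270:370]; u=np.where((r[:,1]<18))[0]+270; print(v,u.min() if len(u) else None,u.max() if len(u) else None,len(u))
m=cmask(im,'yellow'); ys,xs=np.where(m[235:262,200:440]); print('tag cols',xs.min()+200,xs.max()+200)
```

```text
{'t': 37.6, 'q': [0.3153, 0.2906, -0.2092, 0.0005, -1.068, 1.2713], 'eef_pos': [0.6114, -0.0025, 0.175], 'ee_rot': [-3.1411, -0.003, 0.0161], 'force': [-1.0138, -0.2519, 0.333], 'width': 0.036}
turn 0.0000  shift [68.8  1.6  1.8]
[[322.2 190.8]
 [321.9  84. ]]
120 314 330 17
140 270 365 79
160 314 329 16
175 314 353 20
tag cols 272 360
```

Call:
servo_tool([
  [[5,0.7,1,0],[10,0,0,0],[10,0,0,0],[10,0,0,0],[10,0,0,0],[8,0,0,0],[8,0,0,0],[6,0,0,0],[2,0,0,0],[0,0,0,0]],
])

```text
t: 38.48
eef_pos: [0.6796, -0.0021, 0.1717]
ee_rot: [3.141, 0.0, 0.016]
force: [-0.2, 0.2, -0.5]
width: 0.0359
gripper_force: 20.0
```

Call:
servo_tool([
  [[0,0,2,0],[0,0,2,0],[0,0,2,0],[0,0,1,0],[0,0,1,0],[0,0,0,0],[0,0,0,0],[0,0,0,0],[0,0,0,0],[0,0,0,0]],
])

```text
t: 39.32
eef_pos: [0.6792, -0.0021, 0.1658]
ee_rot: [3.141, -0.001, 0.017]
force: [-3.2, 0.3, 8.7]
width: 0.0359
gripper_force: 20.0
```

Call:
servo_tool([
  [[0,0,0,0],[0,0,0,0],[0,0,0,0],[0,0,0,0],[0,0,0,0],[0,0,-10,0],[0,0,-20,0],[0,0,-30,0],[0,0,-40,0],[0,0,0,0]],
], claw=-1)

```text
t: 40.15
eef_pos: [0.6827, -0.0024, 0.2738]
ee_rot: [3.141, -0.012, 0.017]
force: [1.6, -0.2, 2.2]
width: 0.0872
gripper_force: 0.0
```

Call:
servo_tool([
  [[-19.3,30,0,0],[-19.3,30,0,0],[-19.3,30,0,0],[-19.3,30,0,0],[-19.3,30,0,0],[-19.3,30,0,0],[-19.3,30,0,0],[-19.3,30,0,0],[-19.3,30,0,0],[-19.3,30,0,0]],
])

```text
t: 40.98
eef_pos: [0.4902, -0.3065, 0.2651]
ee_rot: [3.141, -0.001, 0.017]
force: [1.3, 0.6, 0.3]
width: 0.0877
gripper_force: 0.0
```

Call:
servo_tool([
  [[-19.3,30,0,0],[-19.3,30,0,0],[0,0,0,-0.09],[0,0,0,-0.089],[0,0,30,0],[0,0,30,0],[0,0,0,0],[0,0,0,0],[0,0,0,0],[0,0,0,0]],
])

```text
t: 41.82
eef_pos: [0.4547, -0.3663, 0.2063]
ee_rot: [3.139, -0.002, 0.196]
force: [-0.6, -0.6, 0.3]
width: 0.0876
gripper_force: 0.0
```

Run:
```python
from h import *
s=st(); go(.4531,-.3664,.086,.195)
im=snap('top'); C=cal('top')
for c in HS: print(c,trough(im,'top',c,C=C))
snap('side'); print('tag', [(np.round(d['position'],3).tolist(),round(d['conf'],2)) for d in recognise('side','yellow_tag')[:3]])
```

```text
{'t': 41.8167, 'q': [-0.343, 0.2223, -0.2271, 0.0008, -1.1184, 2.1092], 'eef_pos': [0.4547, -0.3663, 0.2063], 'ee_rot': [3.1394, -0.0023, 0.1958], 'force': [-0.5583, -0.5858, 0.2744], 'width': 0.0876}
turn 0.0008  shift [ -1.6  -0.2 120.3]
blue (np.int32(994), ((564.9744873046875, 140.4730987548828), (97.16342163085938, 74.46734619140625), 1.4445898532867432))
yellow (np.int32(1098), ((558.7216186523438, -1.2644386291503906), (99.7706527709961, 75.13502502441406), 1.0392521619796753))
green (np.int32(703), ((560.3727416992188, -167.15673828125), (97.94153594970703, 75.65670776367188), 0.31756579875946045))
tag [([0.57, -0.473, 0.087], 0.8)]
```

Green has been knocked: it is now about (0.560, -0.167), when it should be about (0.568, -0.145). I'll put it back before hanging the last tag.

Run:
```python
from h import *
go(.560,-.166,.18,.008)
```

```text
turn 0.1875  shift [ 107.4 -199.1   25.5]
```

Call:
servo_tool([
  [[0,0,0,0.094],[0,0,0,0.094],[18,-33.2,0,0],[18,-33.2,0,0],[18,-33.2,0,0],[18,-33.2,8,0],[18,-33.2,8,0],[18,-33.1,8,0],[0,0,0,0],[0,0,0,0]],
])

```text
t: 42.8
eef_pos: [0.561, -0.164, 0.1801]
ee_rot: [3.142, 0.0, 0.011]
force: [-0.5, -1.4, 0.7]
width: 0.0875
gripper_force: 0.0
```

Run:
```python
from h import *
s=st(); C=cal('wrist'); im=snap('wrist','w15.png')
b=trough(im,'wrist','green',C=C); print(b)
go(b[1][0][0]/1000,b[1][0][1]/1000,.0145,.008)
```

```text
{'t': 42.8, 'q': [0.05, 0.2458, -0.259, 0.0001, -1.0662, 1.5314], 'eef_pos': [0.561, -0.164, 0.1801], 'ee_rot': [3.1415, 0.0002, 0.0107], 'force': [-0.5285, -1.3795, 0.7014], 'width': 0.0875}
(np.int32(9249), ((560.783447265625, -167.8146209716797), (96.18193054199219, 75.22552490234375), 0.7216382622718811))
turn 0.0012  shift [  0.2   2.7 165.9]
```

Call:
servo_tool([
  [[0,3.5,25,0],[0,0,35,0],[0,0,35,0],[0,0,35,0],[0,0,25,0],[0,0,10.5,0],[0,0,0,0],[0,0,0,0],[0,0,0,0],[0,0,0,0]],
])

```text
t: 43.68
eef_pos: [0.5616, -0.1696, 0.0167]
ee_rot: [3.141, -0.003, 0.007]
force: [-0.2, -0.5, -0.2]
width: 0.0877
gripper_force: 0.0
```

Call:
servo_tool([
  [[0,0,0,0],[0,0,0,0],[0,0,0,0],[0,0,0,0],[0,0,0,0],[0,0,0,0],[0,0,0,-0.004],[2,-4,0,0],[2,-8,0,0],[1,-6,0,0]],
], claw=1, grip_force=5)

```text
t: 44.52
eef_pos: [0.5655, -0.1518, 0.0155]
ee_rot: [3.141, -0.001, 0.011]
force: [-0.6, -4.3, 5.1]
width: 0.076
gripper_force: 5.0
```

Call:
servo_tool([
  [[1,-4,0,0],[0,0,0,0],[0,0,0,0],[0,0,0,0],[0,0,0,0],[0,0,0,0],[0,0,0,0],[0,0,0,0],[0,0,0,0],[0,0,0,0]],
])

```text
t: 45.35
eef_pos: [0.5666, -0.1471, 0.0155]
ee_rot: [3.141, -0.001, 0.012]
force: [-0.2, 1.4, 7.2]
width: 0.0763
gripper_force: 5.0
```

Run:
```python
from h import *
st(); C=cal('wrist'); im=snap('wrist','w16.png'); gap(im,'green',C)
for u in (210,216,260,320,380,426): print(u,[im[v,u].tolist()[1] for v in range(176,196)])
```

```text
{'t': 45.35, 'q': [0.0799, 0.4301, -0.4324, 0.0004, -0.7068, 1.5026], 'eef_pos': [0.5666, -0.1471, 0.0155], 'ee_rot': [3.1415, -0.0014, 0.012], 'force': [-0.1915, 1.3542, 7.1867], 'width': 0.0763}
green {'n': (89, 95), 'edge_yaw': np.float64(0.7220982965036107), 'edge_mid': array([ 0.6131, -0.1462]), 'line_yaw': np.float64(0.639096924704276), 'gap_lr': array([3.12, 3.  ])}
210 [191, 116, 40, 23, 28, 63, 124, 147, 204, 208, 210, 208, 211, 211, 210, 209, 209, 206, 206, 204]
216 [190, 119, 40, 22, 28, 64, 122, 149, 200, 208, 209, 206, 204, 206, 205, 204, 204, 191, 162, 177]
260 [124, 56, 32, 28, 49, 132, 210, 216, 184, 94, 70, 72, 71, 73, 69, 71, 74, 98, 138, 150]
320 [175, 70, 32, 37, 69, 147, 209, 197, 152, 85, 73, 73, 73, 74, 70, 73, 76, 112, 152, 154]
380 [192, 75, 30, 27, 62, 140, 204, 193, 134, 78, 71, 72, 73, 71, 71, 70, 72, 116, 161, 168]
426 [169, 64, 21, 26, 57, 115, 165, 221, 224, 221, 209, 209, 210, 208, 212, 211, 210, 210, 211, 210]
```

Call:
servo_tool([
  [[1.5,0,0,0],[1.5,0,0,0],[1,0,0,0],[0,0,0,0],[0,0,0,0],[0,0,0,0],[0,0,0,0],[0,0,0,0],[0,0,0,0],[0,0,0,0]],
])

```text
t: 46.23
eef_pos: [0.5686, -0.1473, 0.0148]
ee_rot: [3.142, 0.002, 0.011]
force: [-4.6, 1.6, 5.3]
width: 0.0762
gripper_force: 5.0
```

Run:
```python
from h import *
st(); C=cal('wrist'); im=snap('wrist','w17.png'); gap(im,'green',C)
for u in (214,260,320,380,428): print(u,[tuple(im[v,u].tolist()[:2]) for v in range(176,194)])
```

```text
{'t': 46.2333, 'q': [0.0791, 0.4352, -0.4252, -0.0002, -0.7126, 1.503], 'eef_pos': [0.5686, -0.1473, 0.0148], 'ee_rot': [3.1416, 0.0022, 0.0111], 'force': [-4.6107, 1.621, 5.2507], 'width': 0.0762}
green {'n': (87, 95), 'edge_yaw': np.float64(0.2636492234577348), 'edge_mid': array([ 0.6148, -0.1464]), 'line_yaw': np.float64(0.6243746984178209), 'gap_lr': array([1.14, 1.63])}
214 [(220, 209), (220, 209), (220, 209), (218, 206), (217, 204), (195, 183), (73, 69), (18, 18), (27, 29), (36, 32), (81, 76), (130, 122), (161, 152), (215, 203), (220, 207), (221, 210), (218, 206), (218, 206)]
260 [(223, 212), (222, 210), (223, 213), (221, 210), (202, 191), (127, 120), (47, 44), (25, 26), (24, 26), (26, 37), (25, 59), (20, 68), (19, 71), (18, 72), (21, 72), (20, 71), (24, 72), (23, 74)]
320 [(223, 214), (223, 212), (223, 212), (223, 212), (195, 183), (103, 98), (40, 38), (32, 29), (31, 35), (36, 51), (39, 71), (28, 74), (23, 73), (21, 73), (22, 75), (22, 72), (20, 71), (18, 69)]
380 [(231, 222), (230, 221), (232, 222), (229, 220), (207, 194), (96, 89), (33, 34), (25, 27), (29, 35), (31, 50), (38, 76), (26, 73), (23, 72), (21, 73), (21, 72), (20, 71), (21, 74), (22, 72)]
428 [(231, 222), (230, 221), (231, 222), (232, 223), (219, 207), (104, 98), (38, 35), (26, 27), (38, 38), (85, 79), (161, 151), (220, 208), (223, 212), (222, 211), (222, 210), (221, 210), (222, 211), (221, 208)]
```

Call:
servo_tool([
  [[0.9,0,0,0],[0,0,0,0],[0,0,0,0],[0,0,0,0],[0,0,0,0],[0,0,0,0],[0,0,0,0],[0,0,0,0],[0,0,0,0],[0,0,0,0]],
])

```text
t: 47.12
eef_pos: [0.5695, -0.1473, 0.0148]
ee_rot: [3.142, 0.002, 0.011]
force: [-5.3, 0.8, 5.8]
width: 0.0763
gripper_force: 5.0
```

Run:
```python
from h import *
st(); im=snap('wrist','w18.png')
for u in (214,260,320,380,428): print(u,[tuple(im[v,u].tolist()[:2]) for v in range(180,194)])
```

```text
{'t': 47.1167, 'q': [0.0789, 0.4364, -0.4231, -0.0001, -0.7134, 1.503], 'eef_pos': [0.5695, -0.1473, 0.0148], 'ee_rot': [3.1415, 0.0021, 0.0111], 'force': [-5.262, 0.8125, 5.8057], 'width': 0.0763}
214 [(219, 208), (219, 206), (218, 205), (195, 185), (91, 86), (33, 34), (23, 24), (40, 36), (82, 77), (133, 124), (164, 154), (214, 201), (219, 206), (219, 207)]
260 [(223, 213), (222, 213), (201, 189), (126, 118), (50, 48), (27, 34), (26, 53), (20, 69), (17, 69), (18, 70), (15, 68), (16, 69), (19, 73), (14, 68)]
320 [(223, 213), (222, 211), (208, 195), (149, 139), (59, 56), (28, 33), (25, 53), (19, 70), (21, 73), (23, 73), (21, 72), (17, 71), (22, 71), (16, 69)]
380 [(221, 209), (220, 207), (197, 185), (116, 110), (43, 43), (22, 31), (27, 53), (19, 68), (16, 71), (22, 72), (18, 71), (22, 71), (21, 73), (15, 71)]
428 [(232, 223), (231, 222), (219, 206), (102, 95), (36, 36), (29, 25), (32, 31), (79, 75), (160, 150), (219, 207), (222, 211), (221, 209), (222, 209), (220, 207)]
```

Call:
servo_tool([
  [[0,0,0,0],[0,0,0,0],[0,0,0,0],[0,0,0,0],[0,0,-15,0],[0,0,-30,0],[0,0,-40,0],[0,0,-40,0],[0,0,-40,0],[0,0,-25,0]],
], claw=-1)

```text
t: 48.0
eef_pos: [0.5721, -0.1475, 0.2093]
ee_rot: [3.141, -0.005, 0.012]
force: [0.2, -0.5, 0.1]
width: 0.0876
gripper_force: 0.0
```

Call:
servo_tool([
  [[-17.3,31.1,0,0],[-17.3,31.1,0,0],[-17.3,31.1,0,0],[-17.3,31.1,0,0],[-17.3,31.1,0,0],[-17.3,31.1,0,0],[-17.3,31.1,0,0],[0,0,0,-0.092],[0,0,0,-0.092],[0,0,0,0]],
])

```text
t: 48.83
eef_pos: [0.4516, -0.367, 0.2044]
ee_rot: [-3.141, 0.0, 0.198]
force: [-0.5, 0.1, -0.2]
width: 0.0879
gripper_force: 0.0
```

Run:
```python
from h import *
s=st(); go(.4531,-.3664,.086,.195)
im=snap('top'); C=cal('top')
for c in HS: print(c,trough(im,'top',c,C=C))
```

```text
{'t': 48.8333, 'q': [-0.3466, 0.2225, -0.231, -0.0001, -1.1174, 2.1151], 'eef_pos': [0.4516, -0.367, 0.2044], 'ee_rot': [-3.1415, 0.0001, 0.1976], 'force': [-0.516, 0.0707, -0.1798], 'width': 0.0879}
turn 0.0026  shift [  1.6  -0.3 118.4]
blue (np.int32(994), ((564.9744873046875, 140.4730987548828), (97.16342163085938, 74.46734619140625), 1.4445898532867432))
yellow (np.int32(1097), ((558.7217407226562, -1.264251708984375), (99.7705078125, 75.13502502441406), 1.039015293121338))
green (np.int32(882), ((566.7381591796875, -146.87503051757812), (94.99797058105469, 75.68794250488281), 1.1293092966079712))
```

Call:
servo_tool([
  [[1.5,0,15,0],[0,0,30,0],[0,0,30,0],[0,0,25,0],[0,0,13,0],[0,0,6,0],[0,0,0,0],[0,0,0,0],[0,0,0,0],[0,0,0,0]],
])

```text
t: 49.72
eef_pos: [0.4545, -0.3662, 0.0869]
ee_rot: [3.14, -0.002, 0.195]
force: [-0.3, -0.1, -0.5]
width: 0.0876
gripper_force: 0.0
```

Call:
servo_tool([
  [[0,0,0,0],[0,0,0,0],[0,0,0,0],[0,0,0,0],[0,0,0,0],[0,0,0,0],[0,0,0,0],[0,0,0,0],[0,0,0,0],[0,0,0,0]],
], claw=1, grip_force=20)

```text
t: 50.55
eef_pos: [0.4536, -0.366, 0.0855]
ee_rot: [-3.142, 0.0, 0.195]
force: [-0.2, 0.4, 0.4]
width: 0.0356
gripper_force: 20.0
```

Call:
servo_tool([
  [[0,0,0,0],[0,0,0,0],[0,0,0,0],[0,0,-10,0],[0,0,-15,0],[0,0,-20,0],[0,0,-30,0],[0,0,-35,0],[0,0,-35,0],[0,0,-30,0]],
])

```text
t: 51.38
eef_pos: [0.4536, -0.3662, 0.2641]
ee_rot: [3.14, -0.001, 0.195]
force: [0.8, -0.1, -0.2]
width: 0.0355
gripper_force: 20.0
```

Run:
```python
from h import *
s=st(); go(.612,-.144,.261,.016)
```

```text
{'t': 51.3833, 'q': [-0.3436, 0.1844, -0.1409, 0.0006, -1.2435, 2.1096], 'eef_pos': [0.4536, -0.3662, 0.2641], 'ee_rot': [3.1401, -0.0014, 0.1954], 'force': [0.761, -0.1236, -0.2128], 'width': 0.0355}
turn 0.1794  shift [ 162.  -219.6    3.1]
```

Call:
servo_tool([
  [[0,0,0,0.09],[0,0,0,0.089],[20.2,-27.5,0,0],[20.2,-27.5,0,0],[20.2,-27.5,0,0],[20.2,-27.5,0,0],[20.2,-27.5,0,0],[20.2,-27.5,0,0],[20.2,-27.5,0,0],[20.2,-27.5,0,0]],
])

```text
t: 52.22
eef_pos: [0.6122, -0.1419, 0.2616]
ee_rot: [3.142, -0.001, 0.016]
force: [0.3, 0.1, -1.1]
width: 0.0356
gripper_force: 20.0
```

Call:
servo_tool([
  [[0,0,0,0],[0,0,0,0],[0,0,25,0],[0,0,35,0],[0,0,20,0],[0,0,9,0],[0,0,0,0],[0,0,0,0],[0,0,0,0],[0,0,0,0]],
])

```text
t: 53.05
eef_pos: [0.6126, -0.1437, 0.1736]
ee_rot: [3.141, -0.003, 0.016]
force: [0.2, 0.1, -0.2]
width: 0.0355
gripper_force: 20.0
```

Run:
```python
from h import *
np.set_printoptions(precision=1,suppress=True)
s=st(); C=cal('wrist'); im=snap('wrist','w19.png'); go(.682,-.144,.1715,.016)
print(w2px('wrist',[[.656,-.144,.156],[.706,-.143,.15]],C))
h=cv2.cvtColor(im,cv2.COLOR_RGB2HSV)
for v in (110,120,130,140,150,160): 
    r=h[v,290:350]; u=np.where((r[:,1]<18))[0]+290; print(v,u.min() if len(u) else None,u.max() if len(u) else None,len(u))
```

```text
{'t': 53.05, 'q': [0.0796, 0.3197, -0.1707, 0.0004, -1.0773, 1.5071], 'eef_pos': [0.6126, -0.1437, 0.1736], 'ee_rot': [3.1414, -0.003, 0.0162], 'force': [0.2021, 0.0606, -0.1532], 'width': 0.0355}
turn 0.0002  shift [69.6  1.5  1.8]
[[321.8 189.6]
 [321.5  81.8]]
110 312 327 16
120 312 327 16
130 305 337 22
140 302 349 34
150 312 330 17
160 312 327 16
```

Call:
servo_tool([
  [[5,0.4,1,0],[10,0,0,0],[10,0,0,0],[10,0,0,0],[10,0,0,0],[8,0,0,0],[8,0,0,0],[6,0,0,0],[2,0,0,0],[0,0,0,0]],
])

```text
t: 53.93
eef_pos: [0.681, -0.1427, 0.1701]
ee_rot: [3.142, 0.001, 0.016]
force: [-0.5, -0.6, 0.0]
width: 0.0358
gripper_force: 20.0
```

Call:
servo_tool([
  [[0,0,2,0],[0,0,2,0],[0,0,2,0],[0,0,1,0],[0,0,0.5,0],[0,0,0,0],[0,0,0,0],[0,0,0,0],[0,0,0,0],[0,0,0,0]],
])

```text
t: 54.77
eef_pos: [0.6805, -0.1428, 0.1648]
ee_rot: [3.141, -0.001, 0.017]
force: [-2.9, 1.6, 8.2]
width: 0.0355
gripper_force: 20.0
```

Resting on the peg. I'll release, retreat up and back toward the robot, then check everything.

Call:
servo_tool([
  [[0,0,0,0],[0,0,0,0],[0,0,0,0],[0,0,0,0],[0,0,0,0],[0,0,-10,0],[0,0,-20,0],[0,0,-30,0],[0,0,-40,0],[0,0,0,0]],
], claw=-1)

```text
t: 55.6
eef_pos: [0.6839, -0.1438, 0.273]
ee_rot: [3.139, -0.012, 0.017]
force: [0.8, -0.2, 2.1]
width: 0.0871
gripper_force: 0.0
```

Call:
servo_tool([
  [[-30,0,0,0],[-30,0,0,0],[-30,0,0,0],[-30,0,0,0],[-30,0,0,0],[-30,0,0,0],[0,38,0,0],[0,38,0,0],[0,38,0,0],[0,38,0,0]],
])

```text
t: 56.43
eef_pos: [0.5031, -0.299, 0.2645]
ee_rot: [3.141, -0.002, 0.018]
force: [1.4, 0.2, 0.4]
width: 0.088
gripper_force: 0.0
```

Run:
```python
from h import *
s=st(); im=snap('top','t9.png'); C=cal('top')
for c in HS: print(c,trough(im,'top',c,C=C))
sd=snap('side','s9.png')
o=np.zeros((600,800,3),np.uint8); o[:,:400]=cv2.resize(sd[140:350,280:480],(400,420))[:420] if 0 else 0
o[:480,:400]=cv2.resize(sd[145:337,310:470],(400,480),interpolation=cv2.INTER_CUBIC); o[:330,400:]=cv2.resize(im[110:275,200:400],(400,330),interpolation=cv2.INTER_CUBIC)
o[340:600,400:]=cv2.resize(sd[320:450,300:500],(400,260),interpolation=cv2.INTER_CUBIC)
cv2.imwrite('pics/fin.png',o[:,:,::-1])
```

```text
{'t': 56.4333, 'q': [-0.2022, 0.188, -0.1352, 0.0002, -1.2452, 1.7905], 'eef_pos': [0.5031, -0.299, 0.2645], 'ee_rot': [3.1409, -0.0022, 0.0175], 'force': [1.3818, 0.1601, 0.3568], 'width': 0.088}
blue (np.int32(996), ((564.9744873046875, 140.4730987548828), (97.16342163085938, 74.46734619140625), 1.4445898532867432))
yellow (np.int32(1102), ((558.7235107421875, -1.3236160278320312), (99.8543472290039, 75.13182067871094), 1.1131500005722046))
green None
```

View pics/fin.png

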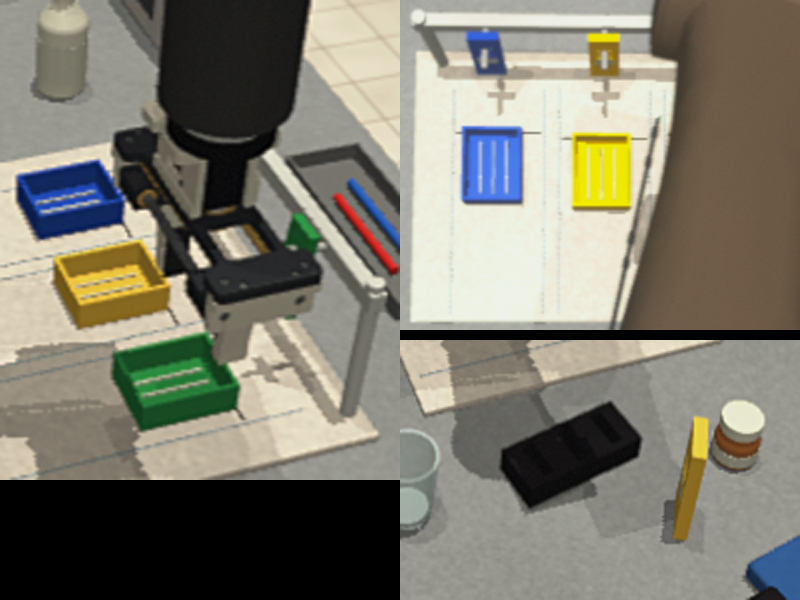

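Blue and yellow hang, their troughs are on their lines, the stand is empty and the decoy is undisturbed. I'll move aside to check the green trough and tag.

Call:
servo_tool([
  [[-15,30,0,0],[-15,30,0,0],[-15,30,0,0],[-15,30,0,0],[-15,30,0,0],[-15,30,0,0],[0,0,0,0],[0,0,0,0],[0,0,0,0],[0,0,0,0]],
])

```text
t: 57.37
eef_pos: [0.4165, -0.4783, 0.2635]
ee_rot: [3.141, -0.001, 0.017]
force: [0.3, 0.2, -0.9]
width: 0.0876
gripper_force: 0.0
```

Run:
```python
from h import *
s=st(); im=snap('top','t10.png'); C=cal('top')
for c in HS: print(c,trough(im,'top',c,C=C)); 
for c in HS: print(c,'tag',trough(im,'top',c,z=.18,C=C,near=(.64,.75,-.2,.2)))
sd=snap('side','s10.png')
for n in ('blue_tag','yellow_tag','green_tag'): print(n,[(np.round(d['position'],3).tolist(),round(d['conf'],2)) for d in recognise('side',n)[:3]])
```

```text
{'t': 57.3667, 'q': [-0.5472, 0.2717, -0.0279, -0.0001, -1.2707, 2.135], 'eef_pos': [0.4165, -0.4783, 0.2635], 'ee_rot': [3.1414, -0.0005, 0.017], 'force': [0.3152, 0.2081, -0.87], 'width': 0.0876}
blue (np.int32(997), ((564.9744873046875, 140.4730987548828), (97.16342163085938, 74.46734619140625), 1.4445898532867432))
yellow (np.int32(1100), ((558.7467041015625, -1.2639846801757812), (99.8207778930664, 75.13502502441406), 1.0392521619796753))
green (np.int32(858), ((566.7567138671875, -146.88238525390625), (94.95591735839844, 75.68794250488281), 1.139797568321228))
blue tag None
yellow tag None
green tag None
blue_tag [([0.295, 0.329, 0.015], 0.59)]
yellow_tag [([0.564, -0.472, 0.089], 0.84), ([0.54, 0.027, 0.018], 0.59)]
green_tag []
```

Run:
```python
from h import *
for cam,f in (('top','t10.png'),('side','s10.png')):
    im=cv2.imread('pics/'+f)[:,:,::-1]; C=cal(cam)
    for c,y,x in (('blue',.137,.679),('yellow',-.002,.681),('green',-.143,.683)):
        n,l,s,ce=cv2.connectedComponentsWithStats(cmask(im,c)); p=w2px(cam,[[x,y,.18],[x,y,.085]],C).round()
        print(cam,c,'expect top/foot',p.tolist(),[s[i].tolist() for i in range(1,n) if s[i,4]>25 and np.hypot(*(ce[i]-p.mean(0)))<25])
```

```text
top blue expect top/foot [[241.0, 129.0], [246.0, 143.0]] [[233, 126, 19, 20, 185]]
top yellow expect top/foot [[301.0, 130.0], [302.0, 143.0]] [[294, 126, 16, 6, 89]]
top green expect top/foot [[362.0, 130.0], [358.0, 144.0]] [[355, 129, 16, 7, 80]]
side blue expect top/foot [[382.0, 169.0], [379.0, 199.0]] []
side yellow expect top/foot [[405.0, 199.0], [401.0, 231.0]] []
side green expect top/foot [[432.0, 235.0], [426.0, 267.0]] [[424, 232, 14, 40, 202]]
```

```bash
python3 -c "
from station import ticket; print(ticket.job_done())"
```

```text
the job is handed in; nothing more can be done
None
```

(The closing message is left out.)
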